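Load the drilling jig for a tool rail

ROBOT

A 6-joint arm with a two-finger parallel gripper is mounted at the origin on a cart in front of the work surface, level with it; the furniture and walls round the work are solid. World frame = base frame: x ahead of the robot, y to its left, z up, the work surface at z = 0. Lengths are in mm, angles in rad, forces in N, time in s.
With the tool pointing down it reaches from about 350 to 850 mm from the base axis. Payload 8.1 kg.
Tool frame: the origin (TCP) lies at the very end of the fingers, on their centre line; the grasp point (between the pads) lies 19 mm behind it; z points along the fingers, y is the line along which they close (so a half turn about z gives the same grasp; the last joint's range is limited). The gripper opens to 93 mm and grips with 3 to 60 N. Pads are 15 mm wide; open, the fingers measure 128 mm over their backs; the gripper's body (75 mm by 188 mm) begins 65 mm behind the grasp point.
Start: joints at [1.205, 0.13, 1.488, -0, 1.523, -0.085], TCP at [166.253, 576.511, 218.635] pointing down, gripper open.
Joint ranges: [-2.96, 2.96], [-0.89, 2.26], [0.02, 2.5], [-1.34, 4.48], [0, 2.73], [-2.66, 2.66]. Speed limits (rad/s): [2.39, 2.39, 2.79, 3.14, 3.14, 3.14].

INTERFACE

Orientations are given as a unit quaternion [x, y, z, w].
In Python, from rig import env gives the robot as it stands.
- The arm moves only by the shell command python3 -m inch 'ROWS' [FORCE]. ROWS is JSON, a list of rows, each an object with "gripper": the opening, from 0 (shut) to 1 (fully open); "translation": the shift along the tool's x, y, z in cm, a list of three; "rot": the turn, a rotation vector about the tool's x, y, z in rad, a list of three. A call has 1 to 5 rows; each row shifts and turns the commanded pose from where the row before left it, along the tool's axes as they then stand; what a row does not reach is not made up. A row lasts 1/12 s, in which the tool goes at most 41.7 mm and 7.16 degrees, less where a joint would pass 70% of its speed; a pose out of reach is approached as far as the arm can. A call is refused whole if a number of a shift passes 4.17 or a number of a turn 0.125, either way. A call with a gripper value outside its range is refused whole. The fingers move at their own pace and stop on an object; FORCE is the grip in N (left out, the last holds). Time passes only in rows, so rows that do not move let the fingers close. It gives the time, the measured TCP pose, the force, the opening and the grip force at its end, in the units of the state.
- env.read_state(): the state, without advancing time (a new reading comes with each control period).
- env.camera(name): name is "side" or "top"; returns a dict with "img" (480x640x3 uint8, red, green, blue), "fx", "fy", "cx", "cy" (pixels), "D" ([k1, k2, p1, p2, k3] as OpenCV has them; the pictures are not rectified), "extrinsics" (4x4, takes a point from camera to world coordinates). Camera axes: x right, y up, looking along -z (the intrinsics and any distortion apply to the point x, -y, -z); pixel columns grow to the right and rows downward; lengths in mm; the calibration is good to about 2 mm. A picture is of the moment at which its call begins. There is no depth.
- env.job_done(): hands the job in; it is judged then, once.
The state is a dict: "clock": time; "joint_pos": joint angles; "joint_velocities": joint speeds; "effort": joint torques, N m; "tcp_pos": TCP position; "ee_rot": TCP orientation; "force": force on the tool from outside, world axes, zero at the start; "moment": the same for the moment, N m; "opening": finger opening in mm; "gripper_force": force on a finger pad.
Only numpy, scipy, OpenCV 4.12 (cv2) and the standard library are available. Lean on these libraries where they do the work, as an engineer would, in place of code of your own. Each camera call takes 0.05 s, during which the arm holds its last target. There are 200 camera calls.

TASK

Load the drilling jig so that a tool rail and its face strip can be drilled together: lift the aluminium bush plate straight up off the jig's two dowels, keeping it level, and set it down on its rest. Then lay the pieces in the jig between its pins, lengthwise and centred, one on another: first the plain spoil board, on it the slotted rail, on that the strip with the round ends. Last, put the bush plate back over both dowels so that it lies flat on the strip, and let go of everything.

Things in the scene. Friction and masses are not known exactly. Their poses are not given: they have to be found in the camera images.
- jig: Drilling jig, fixed: plywood base 112 (x) x 276 (y) x 18 mm. Origin under its centre, on the bench; z up, y along its length. At x = 0, y = +-105 mm stand two steel dowels, 66 mm above the base's top: 18 mm thick for the lowest 14 mm, coning to 9 mm at 20 mm up, then 9 mm thick to the coned tips. Its place varies and may be exchanged with the rest's.
- nest (a point): Centre of the upper face of the jig's base (18 mm above the bench), where the stack is built; axes as the jig's. At x = +-40, y = +-62 mm from it stand four pins, 14 mm thick and 40 mm high, the top 8 mm coned. The nest is 66 mm wide between the pins and 192 mm long between the dowels' feet.
- bush_plate: Aluminium plate 50 (x) x 250 (y) x 8 mm, four drill bushes; brown grip block in the middle, 26 (x) x 58 (y), 8 to 42 mm above the underside. 0.42 kg. Origin: centre of underside; z up. Holes 19.2 mm at x = 0, y = +-105. Starts on the jig's base over both dowels: 0.6 mm play all round till raised 14 mm, free at 66 mm. On the stack it lies 39 mm above the base, 5 mm play. Either way round.
- plate_rest: Rest for the bush plate, fixed: two pale wooden bearers with grey felt, 104 (x) x 26 (y) mm, 160 mm apart in y, tops 22 mm above the bench. Origin under its centre, on the bench. The plate goes across both, its length along the rest's y. Its place varies and may be exchanged with the jig's.
- spoil_board: Spoil board: plain rectangle of plywood with a few dark drill marks, 58 (x) x 176 (y) x 12 mm. 0.10 kg. Origin at the centre of its underside; z up, y along its length. It starts flat on the bench. Goes in first, on the jig's base.
- slotted_rail: Tool rail: brown board 58 (x) x 176 (y) x 18 mm with four slots 12 mm wide and 18 mm deep in its +x edge (at y = +-34 and +-66 mm). 0.16 kg. Origin at the centre of its underside; z up, y along its length. It starts flat on the bench. Goes in second; either way round will do.
- face_strip: Face strip: strip of pale wood with half-round ends, 58 (x) x 148 (y) x 9 mm. 0.07 kg. Origin at the centre of its underside; z up, y along its length. It starts flat on the bench. Goes in third, on the rail.

How it is judged:
By the outcome, as a careful person would: the job done as asked, in the order asked, and still so for the second after the job is handed in, with the robot touching nothing.
It also fails if it takes over 131 s, if anything falls off the work surface, if the arm or the gripper's body presses on something with over 40 N, if the wrist force passes 120 N, or if a joint passes its speed limit or range.

## Working session

There is one attempt and no reset: what is moved stays moved. The work goes in short steps, Python scripts to look and compute and a shell command to move; the robot and the scene stay as the last step left them, time stands still between calls to the robot, and variables do not carry over. Pictures are saved under pics/ and viewed, at most 14 in all, crops included, and the job is handed in when it is done.

```bash
ls; mkdir -p pics; python3 - <<'E'
from rig import env
import cv2,numpy as np
for n in("top","side"):
    c=env.camera(n); cv2.imwrite(f"pics/{n}0.png",c["img"][:,:,::-1])
    print(n,c["fx"],c["fy"],c["cx"],c["cy"],c["D"],np.round(c["extrinsics"],4).tolist())
print(env.read_state())
E
```

```text
pics
top 571.7759289934972 571.7759289934972 315.0794271583434 233.8563593941613 [-0.06842167  0.          0.          0.          0.        ] [[-0.1206, 0.9715, -0.2039, 360.8946], [-0.9927, -0.119, 0.0199, 63.4211], [-0.0049, 0.2048, 0.9788, 981.5993], [0.0, 0.0, 0.0, 1.0]]
side 470.4222420072516 470.4222420072516 321.1374532904898 231.06981946225906 [-0.10839502  0.          0.          0.          0.        ] [[-0.9704, 0.1582, -0.1826, 372.9558], [-0.2413, -0.5936, 0.7677, 709.7696], [0.0131, 0.7891, 0.6142, 546.255], [0.0, 0.0, 0.0, 1.0]]
{'clock': 0.1, 'joint_pos': array([ 1.20460427e+00,  1.31046686e-01,  1.48915026e+00,  3.63150809e-05,
        1.52302078e+00, -8.53922809e-02]), 'joint_velocities': array([ 0.00029898, -0.00205714, -0.00190525, -0.00053153,  0.00070557,
       -0.00071597]), 'effort': array([ 9.20617495e-04, -5.61346328e+01, -4.93096089e+01,  7.70181860e-02,
        2.92386278e-02, -7.29585122e-05]), 'tcp_pos': array([166.05290223, 576.03588116, 217.72667588]), 'ee_rot': array([ 1.39939905e-01,  9.90159665e-01, -7.87851527e-04, -1.99585182e-04]), 'force': array([ 1.00652197, -0.68977416, -0.44016818]), 'moment': array([ 0.00774617,  0.00750869, -0.00677364]), 'gripper_force': 0.0, 'opening': 93.12895335370933}
```

View pics/top0.png

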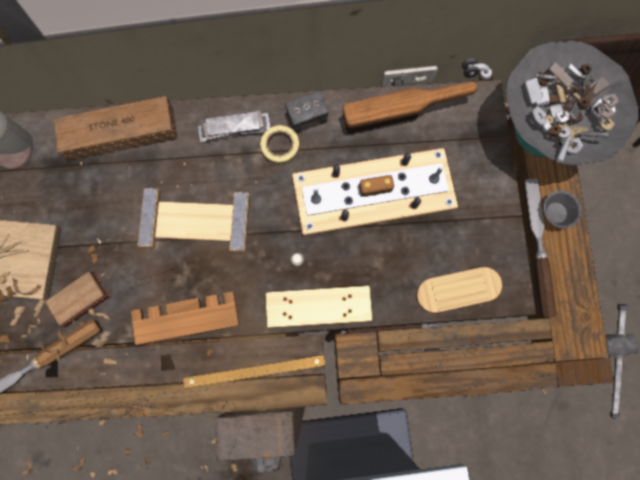

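View pics/side0.png

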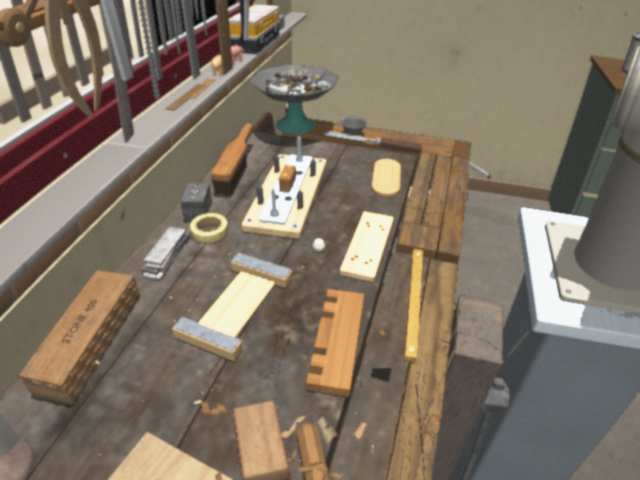

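The top picture shows the jig with the plate at about (375,190), the rest at (195,220), the rail at (185,317) with its slots facing up in the image, the spoil board at (318,307) and the face strip at (460,290). I'll enlarge these areas.

```bash
cat > h.py <<'E'
from rig import env
import cv2,numpy as np
from scipy.spatial.transform import Rotation as R
def world(c,uv,z):
    K=np.array([[c["fx"],0,c["cx"]],[0,c["fy"],c["cy"]],[0,0,1]]);E=np.array(c["extrinsics"])
    n=cv2.undistortPoints(np.array(uv,float).reshape(-1,1,2),K,np.array(c["D"]))[:,0]
    d=np.c_[n[:,0],-n[:,1],-np.ones(len(n))]@E[:3,:3].T; o=E[:3,3]
    return o+d*((z-o[2])/d[:,2])[:,None]
def pix(c,P):
    K=np.array([[c["fx"],0,c["cx"]],[0,c["fy"],c["cy"]],[0,0,1]]);E=np.array(c["extrinsics"])
    q=(np.array(P,float).reshape(-1,3)-E[:3,3])@E[:3,:3]; q=q*[1,-1,-1]
    return cv2.projectPoints(q,np.zeros(3),np.zeros(3),K,np.array(c["D"]))[0][:,0]
def crop(c,x0,y0,x1,y1,s,name):
    im=cv2.resize(c["img"][y0:y1,x0:x1,::-1],None,fx=s,fy=s,interpolation=cv2.INTER_CUBIC)
    for x in range(-(-x0//20)*20,x1,20):
        cv2.putText(im,str(x),(int((x-x0+.5)*s)-10,9),0,.33,(0,0,255)); cv2.line(im,(int((x-x0+.5)*s),10),(int((x-x0+.5)*s),16),(0,0,255))
    for y in range(-(-y0//20)*20,y1,20):
        cv2.putText(im,str(y),(0,int((y-y0+.5)*s)-2),0,.33,(0,0,255)); cv2.line(im,(0,int((y-y0+.5)*s)),(10,int((y-y0+.5)*s)),(0,0,255))
    cv2.imwrite("pics/"+name,im)
def goal(x,y,z,ang):
    """print shift/turn in tool axes to reach TCP x,y,z, tool down, tool y axis at angle ang (deg, mod 180) in world"""
    s=env.read_state(); T=R.from_quat(s["ee_rot"]); M=T.as_matrix()
    best=None
    for a in (ang,ang+180):
        a=np.radians(a); yy=np.array([np.cos(a),np.sin(a),0]); zz=np.array([0,0,-1.]); xx=np.cross(yy,zz)
        rv=(T.inv()*R.from_matrix(np.c_[xx,yy,zz])).as_rotvec()
        if best is None or np.linalg.norm(rv)<np.linalg.norm(best):best=rv
    d=np.array([x,y,z])-s["tcp_pos"]
    print("t",round(s["clock"],2),"tcp",np.round(s["tcp_pos"],1),"q6",round(s["joint_pos"][5],2),"shift tool cm",np.round(M.T@d/10,2),"after turn cm",np.round((T*R.from_rotvec(best)).as_matrix().T@d/10,2),"turn",np.round(best,3),"F",np.round(s["force"],1),"open",round(s["opening"],1))
E
python3 - <<'E'
from h import *
c=env.camera("top")
crop(c,288,140,462,240,4.5,"jig.png"); crop(c,125,180,385,350,3,"left.png"); 
hsv=cv2.cvtColor(c["img"],cv2.COLOR_RGB2HSV)
print(hsv[300,340],hsv[290,440],hsv[325,190],hsv[270,390],hsv[330,430])
for n,b,z in(("spoil",(255,275,385,335),12),("strip",(405,255,515,318),9),("rail",(120,280,250,350),18)):
    x0,y0,x1,y1=b; sub=hsv[y0:y1,x0:x1]
    m=((sub[:,:,1]>80)&(sub[:,:,2]>(90 if n=="rail" else 140))).astype(np.uint8)
    k,l,st,_=cv2.connectedComponentsWithStats(m); i=1+np.argmax(st[1:,4]); pts=np.argwhere(l==i)[:,::-1]+[x0,y0]
    w=world(c,pts,z)[:,:2].astype(np.float32); (cx,cy),sz,a=cv2.minAreaRect(w)
    print(n,cx,cy,sz,a, w.mean(0))
E
```

```text
[ 25  52 247] [ 18  95 236] [ 13 139 193] [10 69 85] [ 14  90 127]
spoil 455.2875061035156 104.5567398071289 (18.30623435974121, 7.524634838104248) 61.403446197509766 [455.18765 104.39358]
strip 437.6082458496094 -190.15444946289062 (60.38616943359375, 149.00515747070312) 5.011844635009766 [ 437.44482 -189.67348]
rail 451.0311279296875 272.8444519042969 (87.9775161743164, 195.71852111816406) 0.9063779711723328 [444.8863  275.02072]
```

View pics/jig.png

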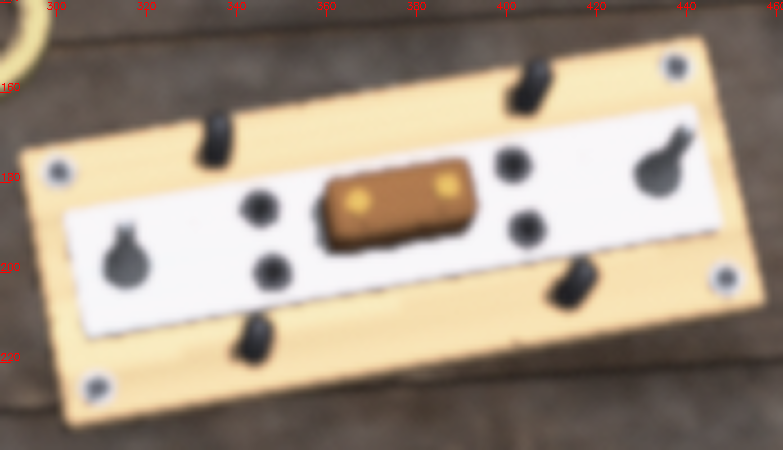

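View pics/left.png

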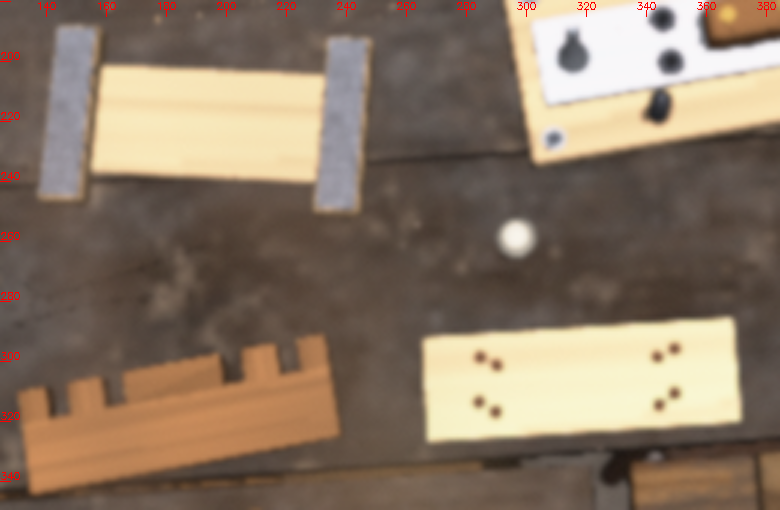

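```bash
python3 - <<'E'
from h import *
c=env.camera("top")
def fit(n,P,x0,y0,s,z,L,W):
    p=(np.array(P,float)+.5)/s-.5+[x0,y0]; w=world(c,p,z)[:,:2]
    # order TL,TR,BR,BL ; image left = +y, up=+x
    ax=(w[0]+w[3]-w[1]-w[2])/2; wx=(w[0]+w[1]-w[2]-w[3])/2
    print(n,"ctr",w.mean(0).round(1),"L",np.linalg.norm(ax).round(1),L,"W",np.linalg.norm(wx).round(1),W,"yaw of y-axis from world y deg",np.degrees(np.arctan2(-ax[0],ax[1])).round(2),np.degrees(np.arctan2(wx[1],wx[0])).round(2))
fit("jig",[(20,152),(704,37),(766,300),(72,428)],288,140,4.5,18,276,112)
fit("plate",[(64,210),(694,104),(720,230),(88,338)],288,140,4.5,26,250,50)
p=(np.array([(126,263),(658,172)])+.5)/4.5-.5+[288,140]; w=world(c,p,26); print(w.mean(0),w[0]-w[1],np.degrees(np.arctan2(-(w[0]-w[1])[0],(w[0]-w[1])[1])))
fit("rest",[(55,26),(371,40),(359,212),(38,198)],125,180,3,22,186,104)
fit("spoil",[(422,338),(734,318),(742,421),(428,442)],125,180,3,12,176,58)
fit("rail",[(18,388),(323,335),(340,437),(32,495)],125,180,3,18,176,58)
c=env.camera("side"); crop(c,235,140,335,240,6,"sjig.png")
E
```

```text
jig ctr [626.6 -69.6] L 274.3 276 W 110.9 112 yaw of y-axis from world y deg 3.38 3.39
plate ctr [627.3 -69.2] L 248.9 250 W 51.8 50 yaw of y-axis from world y deg 3.01 2.56
[628.32735238 -69.33782501  26.        ] [-11.3458821  209.54270846   0.        ] 3.0993060584765213
rest ctr [612.5 250.6] L 185.9 186 W 102.1 104 yaw of y-axis from world y deg -9.6 -9.11
spoil ctr [438.2  53. ] L 176.8 176 W 58.3 58 yaw of y-axis from world y deg -3.22 -3.11
rail ctr [445.7 279.9] L 174.8 176 W 59.3 58 yaw of y-axis from world y deg 3.51 4.02
```

View pics/sjig.png

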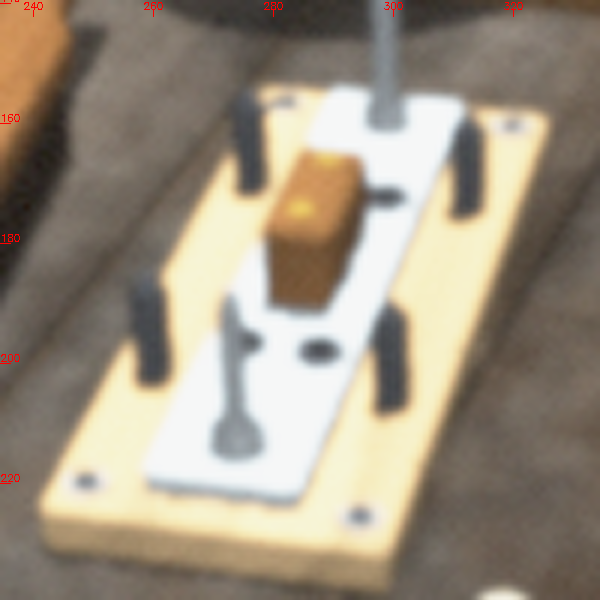

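```bash
python3 - <<'E'
from h import *
c=env.camera("side")
p=(np.array([(40,505),(258,85),(549,108),(388,558)],float)+.5)/6-.5+[235,140]; w=world(c,p,18)[:,:2]
ax=(w[0]+w[3]-w[1]-w[2])/2; print(w.mean(0),np.linalg.norm(ax),np.degrees(np.arctan2(-ax[0],ax[1])))
p=(np.array([(147,480),(330,87),(466,97),(298,498)],float)+.5)/6-.5+[235,140]; w=world(c,p,26)[:,:2]
ax=(w[0]+w[3]-w[1]-w[2])/2; print("plate",w.mean(0),np.linalg.norm(ax),np.degrees(np.arctan2(-ax[0],ax[1])))
crop(c,165,245,400,400,3.3,"sleft.png")
goal(627,-69.5,120,3.2)
E
```

```text
[632.60341173 -74.51317413] 279.9321367400379 3.7805287065236644
plate [631.92375756 -74.57321392] 257.3795159067768 3.795692120433866
t 0.3 tcp [166.2 576.3 218.3] q6 -0.09 shift tool cm [-62.17 -49.28   9.85] after turn cm [-67.05  42.4    9.83] turn [-1.000e-03  0.000e+00  1.234e+00] F [ 0.6  0.6 -1.2] open 93.4
```

View pics/sleft.png

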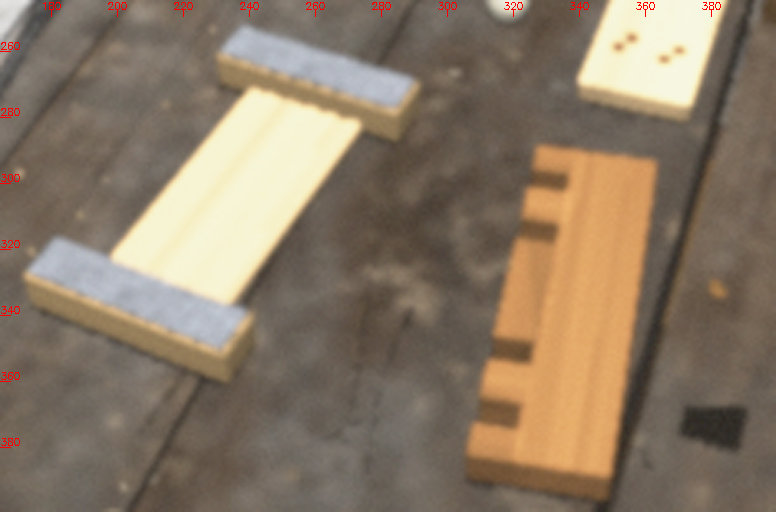

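```bash
R='x'; 
python3 -m inch '[{"gripper":1,"translation":[-3.11,-2.46,0],"rot":[0,0,0]},{"gripper":1,"translation":[-3.11,-2.46,0],"rot":[0,0,0]},{"gripper":1,"translation":[-3.11,-2.46,0],"rot":[0,0,0]},{"gripper":1,"translation":[-3.11,-2.46,0],"rot":[0,0,0]},{"gripper":1,"translation":[-3.11,-2.46,0],"rot":[0,0,0]}]' 20
python3 -m inch '[{"gripper":1,"translation":[-3.11,-2.46,0],"rot":[0,0,0]},{"gripper":1,"translation":[-3.11,-2.46,0],"rot":[0,0,0]},{"gripper":1,"translation":[-3.11,-2.46,0],"rot":[0,0,0]},{"gripper":1,"translation":[-3.11,-2.46,0],"rot":[0,0,0]},{"gripper":1,"translation":[-3.11,-2.46,0],"rot":[0,0,0]}]' 20
python3 -m inch '[{"gripper":1,"translation":[-3.11,-2.46,0],"rot":[0,0,0]},{"gripper":1,"translation":[-3.11,-2.46,0],"rot":[0,0,0]},{"gripper":1,"translation":[-3.11,-2.46,0],"rot":[0,0,0]},{"gripper":1,"translation":[-3.11,-2.46,0],"rot":[0,0,0]},{"gripper":1,"translation":[-3.11,-2.46,0],"rot":[0,0,0]}]' 20
python3 -m inch '[{"gripper":1,"translation":[-3.11,-2.46,0],"rot":[0,0,0]},{"gripper":1,"translation":[-3.11,-2.46,0],"rot":[0,0,0]},{"gripper":1,"translation":[-3.11,-2.46,0],"rot":[0,0,0]},{"gripper":1,"translation":[-3.11,-2.46,0],"rot":[0,0,0]},{"gripper":1,"translation":[-3.11,-2.46,0],"rot":[0,0,0]}]' 20
python3 -m inch '[{"gripper":1,"translation":[0,0,0],"rot":[0,0,0.1235]},{"gripper":1,"translation":[0,0,0],"rot":[0,0,0.1235]},{"gripper":1,"translation":[0,0,0],"rot":[0,0,0.1235]},{"gripper":1,"translation":[0,0,0],"rot":[0,0,0.1235]},{"gripper":1,"translation":[0,0,0],"rot":[0,0,0.1235]}]' 20
python3 -m inch '[{"gripper":1,"translation":[0,0,0],"rot":[0,0,0.1235]},{"gripper":1,"translation":[0,0,0],"rot":[0,0,0.1235]},{"gripper":1,"translation":[0,0,0],"rot":[0,0,0.1235]},{"gripper":1,"translation":[0,0,0],"rot":[0,0,0.1235]},{"gripper":1,"translation":[0,0,0],"rot":[0,0,0.1235]}]' 20
python3 -m inch '[{"gripper":1,"translation":[0,0,0],"rot":[0,0,0]},{"gripper":1,"translation":[0,0,0],"rot":[0,0,0]}]'
python3 -c "
from h import *
goal(627.5,-70,90,3.3)"
```

```text
clock: 0.72
tcp_pos: [282.1, 413.7, 218.6]
ee_rot: [0.14, 0.99, 0.0, 0.0]
force: [1.1, -0.0, 0.3]
opening: 93.1
gripper_force: 0.0
clock: 1.13
tcp_pos: [397.6, 252.3, 218.9]
ee_rot: [0.14, 0.99, 0.0, 0.0]
force: [0.1, -0.5, 0.5]
opening: 93.0
gripper_force: 0.0
clock: 1.55
tcp_pos: [513.1, 90.8, 218.8]
ee_rot: [0.14, 0.99, 0.0, 0.0]
force: [-0.1, -0.2, 0.9]
opening: 92.9
gripper_force: 0.0
clock: 1.97
tcp_pos: [628.4, -70.5, 218.5]
ee_rot: [0.14, 0.99, 0.0, 0.0]
force: [0.6, 0.1, 0.3]
opening: 92.8
gripper_force: 0.0
clock: 2.38
tcp_pos: [627.5, -68.8, 218.3]
ee_rot: [0.437, 0.899, -0.0, -0.0]
force: [-0.6, 0.2, -0.5]
opening: 92.9
gripper_force: 0.0
clock: 2.8
tcp_pos: [627.5, -68.6, 218.5]
ee_rot: [0.69, 0.724, -0.0, -0.0]
force: [-0.7, 0.0, -0.3]
opening: 93.0
gripper_force: 0.0
clock: 2.97
tcp_pos: [627.5, -68.6, 218.6]
ee_rot: [0.686, 0.728, -0.0, -0.0]
force: [-0.2, 0.4, -0.2]
opening: 93.0
gripper_force: 0.0
t 2.97 tcp [627.5 -68.6 218.6] q6 -0.25 shift tool cm [-1.400e-01 -1.000e-02  1.286e+01] after turn cm [-1.400e-01 -1.000e-02  1.286e+01] turn [-0.    -0.     0.001] F [-0.2  0.4 -0.2] open 93.0
```

```bash

python3 -m inch '[{"gripper":1,"translation":[-0.14,0,4],"rot":[0,0,0]},{"gripper":1,"translation":[0,0,4],"rot":[0,0,0]},{"gripper":1,"translation":[0,0,4],"rot":[0,0,0]},{"gripper":1,"translation":[0,0,4],"rot":[0,0,0]},{"gripper":1,"translation":[0,0,2],"rot":[0,0,0]}]' 5
python3 -m inch '[{"gripper":1,"translation":[0,0,0.8],"rot":[0,0,0]},{"gripper":0.4,"translation":[0,0,0],"rot":[0,0,0]},{"gripper":0.4,"translation":[0,0,0],"rot":[0,0,0]},{"gripper":0.4,"translation":[0,0,0],"rot":[0,0,0]},{"gripper":0.4,"translation":[0,0,0],"rot":[0,0,0]}]' 5
python3 -m inch '[{"gripper":0.2,"translation":[0,0,0],"rot":[0,0,0]},{"gripper":0.2,"translation":[0,0,0],"rot":[0,0,0]},{"gripper":0.2,"translation":[0,0,0],"rot":[0,0,0]},{"gripper":0.2,"translation":[0,0,0],"rot":[0,0,0]},{"gripper":0.2,"translation":[0,0,0],"rot":[0,0,0]}]' 5
python3 -c "
from h import *
s=env.read_state();print(s['force'],s['moment'],s['opening'],s['gripper_force'])
c=env.camera('top');crop(c,288,120,462,240,4.5,'g1.png')"
```

```text
clock: 3.38
tcp_pos: [624.1, -69.3, 32.7]
ee_rot: [0.686, 0.728, -0.002, -0.003]
force: [-0.8, 0.0, -0.7]
opening: 93.0
gripper_force: 0.0
clock: 3.8
tcp_pos: [629.8, -70.4, 33.6]
ee_rot: [0.687, 0.727, 0.001, 0.002]
force: [0.1, 0.0, 0.8]
opening: 70.9
gripper_force: 0.0
clock: 4.22
tcp_pos: [627.7, -70.0, 30.8]
ee_rot: [0.687, 0.726, 0.0, 0.0]
force: [-0.3, -0.2, -0.3]
opening: 37.7
gripper_force: 0.0
[-0.31834339 -0.21321861 -0.33001308] [-0.06207251  0.08744095 -0.01543605] 37.69916416455093 0.0
```

View pics/g1.png

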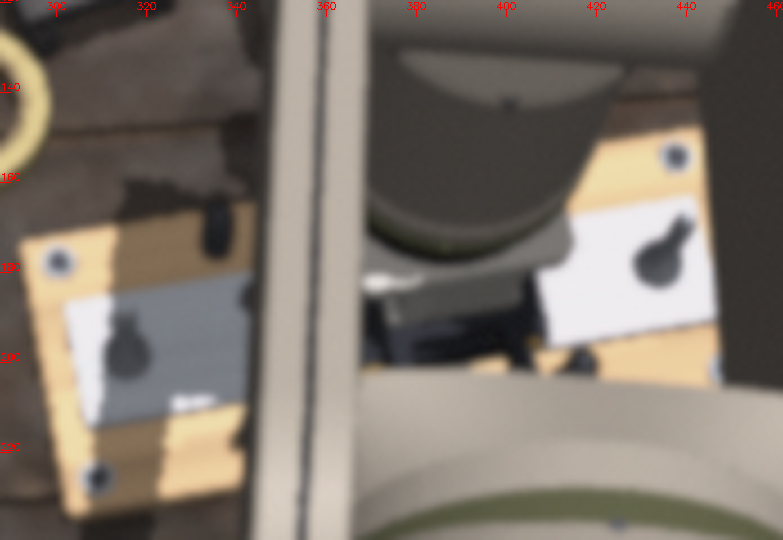

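The arm hides the block, while the plate's ends can still be seen and haven't moved. I'll close the rest of the way gently, going by force.

```bash

python3 -m inch '[{"gripper":0.2,"translation":[0,0,0],"rot":[0,0,0]},{"gripper":0.2,"translation":[0,0,0],"rot":[0,0,0]},{"gripper":0.2,"translation":[0,0,0],"rot":[0,0,0]},{"gripper":0.2,"translation":[0,0,0],"rot":[0,0,0]},{"gripper":0.2,"translation":[0,0,0],"rot":[0,0,0]}]' 5
python3 -c "
from h import *
s=env.read_state();print(s['tcp_pos'],s['force'],s['moment'],s['opening'],s['gripper_force'])"
python3 -m inch '[{"gripper":0.2,"translation":[0,0,0],"rot":[0,0,0]},{"gripper":0.2,"translation":[0,0,0],"rot":[0,0,0]},{"gripper":0.2,"translation":[0,0,0],"rot":[0,0,0]},{"gripper":0.2,"translation":[0,0,0],"rot":[0,0,0]},{"gripper":0.2,"translation":[0,0,0],"rot":[0,0,0]}]' 25
python3 -c "
from h import *
s=env.read_state();print(s['tcp_pos'],s['force'],s['moment'],s['opening'],s['gripper_force'])"
```

```text
clock: 4.68
tcp_pos: [627.9, -70.0, 30.6]
ee_rot: [0.687, 0.726, 0.0, 0.0]
force: [3.6, -0.6, -2.1]
opening: 25.7
gripper_force: 5.0
[627.8681777  -69.96650558  30.62753931] [ 3.6408642  -0.57875229 -2.08353906] [-0.03591397 -0.45360988 -0.00053064] 25.675174690863415 4.99949399381876
clock: 5.1
tcp_pos: [627.8, -70.0, 30.6]
ee_rot: [0.687, 0.726, 0.0, 0.0]
force: [4.5, 0.1, -4.0]
opening: 25.8
gripper_force: 25.0
[627.8094723  -69.97410006  30.64386046] [ 4.48104348  0.11659241 -4.00648593] [-0.05237383 -0.8538098   0.08563911] 25.820177857797972 24.9992698431015
```

```bash

python3 -m inch '[{"gripper":0.2,"translation":[0,0.03,0],"rot":[0,0,0]},{"gripper":0.2,"translation":[0,0,0],"rot":[0,0,0]},{"gripper":0.2,"translation":[0,0,-0.2],"rot":[0,0,0]},{"gripper":0.2,"translation":[0,0,-0.2],"rot":[0,0,0]},{"gripper":0.2,"translation":[0,0,0],"rot":[0,0,0]}]' 40
python3 -c "
from h import *
s=env.read_state();print(s['tcp_pos'],s['force'],s['moment'],s['opening'],s['gripper_force'])"
python3 -m inch '[{"gripper":0.2,"translation":[0,0,-0.2],"rot":[0,0,0]},{"gripper":0.2,"translation":[0,0,-0.2],"rot":[0,0,0]},{"gripper":0.2,"translation":[0,0,-0.2],"rot":[0,0,0]},{"gripper":0.2,"translation":[0,0,0],"rot":[0,0,0]}]' 40
python3 -c "
from h import *
s=env.read_state();print(s['tcp_pos'],s['force'],s['moment'],s['opening'],s['gripper_force'])"
```

```text
clock: 5.52
tcp_pos: [627.8, -69.9, 34.3]
ee_rot: [0.687, 0.726, -0.0, -0.0]
force: [5.0, 0.2, -5.0]
opening: 25.6
gripper_force: 40.0
[627.80972323 -69.92809743  34.34506035] [ 4.99247605  0.24282966 -5.01275941] [-0.07017173 -0.94302519  0.01426472] 25.589264777866436 39.99839007854462
clock: 5.85
tcp_pos: [627.8, -69.9, 40.4]
ee_rot: [0.687, 0.726, -0.0, -0.0]
force: [5.1, 0.2, -5.4]
opening: 25.8
gripper_force: 40.0
[627.78181699 -69.92771419  40.39832666] [ 5.11972452  0.18871758 -5.40436408] [-0.07358941 -0.84330264  0.016946  ] 25.7907908116356 39.998542070388794
```

```bash

python3 -m inch '[{"gripper":0.2,"translation":[0,0.02,-0.3],"rot":[0,0,0]},{"gripper":0.2,"translation":[0,0,-0.3],"rot":[0,0,0]},{"gripper":0.2,"translation":[0,0,-0.4],"rot":[0,0,0]},{"gripper":0.2,"translation":[0,0,-0.5],"rot":[0,0,0]},{"gripper":0.2,"translation":[0,0,0],"rot":[0,0,0]}]' 40
python3 -c "
from h import *
s=env.read_state();print(s['tcp_pos'],s['force'],s['moment'],s['opening'],s['gripper_force'])"
python3 -m inch '[{"gripper":0.2,"translation":[0,0,-1],"rot":[0,0,0]},{"gripper":0.2,"translation":[0,0,-1.5],"rot":[0,0,0]},{"gripper":0.2,"translation":[0,0,-1.5],"rot":[0,0,0]},{"gripper":0.2,"translation":[0,0,-1.5],"rot":[0,0,0]},{"gripper":0.2,"translation":[0,0,-1.5],"rot":[0,0,0]}]' 40
python3 -m inch '[{"gripper":0.2,"translation":[0,0,-1.5],"rot":[0,0,0]},{"gripper":0.2,"translation":[0,0,-1.5],"rot":[0,0,0]},{"gripper":0.2,"translation":[0,0,0],"rot":[0,0,0]},{"gripper":0.2,"translation":[0,0,0],"rot":[0,0,0]},{"gripper":0.2,"translation":[0,0,0],"rot":[0,0,0]}]' 40
python3 -c "
from h import *
s=env.read_state();print(s['force'],s['moment'])
goal(612.5,250.6,155,-9.4)
c=env.camera('side');crop(c,215,90,375,240,4.5,'g2.png')"
```

```text
clock: 6.27
tcp_pos: [628.2, -70.1, 56.7]
ee_rot: [0.687, 0.726, -0.0, 0.0]
force: [1.0, 0.1, -3.7]
opening: 25.9
gripper_force: 40.0
[628.2054702  -70.07849547  56.66404713] [ 0.97041053  0.08496722 -3.68270499] [-0.09950278  0.03912389 -0.02455877] 25.854844522287014 39.99862790107727
clock: 6.68
tcp_pos: [627.9, -69.9, 126.9]
ee_rot: [0.687, 0.726, -0.0, -0.0]
force: [-0.6, -1.2, -3.2]
opening: 25.5
gripper_force: 40.0
clock: 7.1
tcp_pos: [627.6, -69.9, 154.8]
ee_rot: [0.687, 0.726, -0.0, -0.0]
force: [0.7, -0.5, -4.5]
opening: 25.6
gripper_force: 40.0
[ 0.65607995 -0.46184132 -4.48388914] [-0.08644173  0.05633171  0.03245942]
t 7.1 tcp [627.6 -69.9 154.8] q6 -0.25 shift tool cm [ 3.208e+01  2.500e-01 -1.000e-02] after turn cm [ 3.137e+01 -6.720e+00 -2.000e-02] turn [-0.001 -0.     0.219] F [ 0.7 -0.5 -4.5] open 25.6
```

View pics/g2.png

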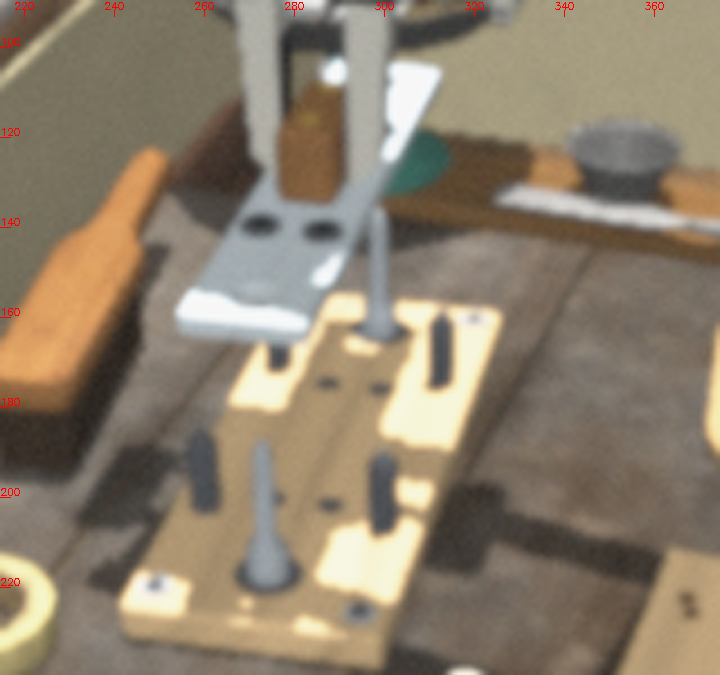

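The plate hangs level, clear of both dowels (tips at about (298,138) and (273,190)). Next, over to the rest.

```bash

python3 -m inch '[{"gripper":0.2,"translation":[2,0.03,0],"rot":[0,0,0]},{"gripper":0.2,"translation":[4,0.03,0],"rot":[0,0,0]},{"gripper":0.2,"translation":[4,0.03,0],"rot":[0,0,0]},{"gripper":0.2,"translation":[4,0.03,0],"rot":[0,0,0]},{"gripper":0.2,"translation":[4,0.03,0],"rot":[0,0,0]}]' 40
python3 -m inch '[{"gripper":0.2,"translation":[4,0.03,0],"rot":[0,0,0]},{"gripper":0.2,"translation":[4,0.03,0],"rot":[0,0,0]},{"gripper":0.2,"translation":[4,0.03,0],"rot":[0,0,0]},{"gripper":0.2,"translation":[2,0.03,0],"rot":[0,0,0]},{"gripper":0.2,"translation":[0.08,0,0],"rot":[0,0,0.05]}]' 40
python3 -m inch '[{"gripper":0.2,"translation":[0,0,0],"rot":[0,0,0.085]},{"gripper":0.2,"translation":[0,0,0],"rot":[0,0,0.084]},{"gripper":0.2,"translation":[0,0,2],"rot":[0,0,0]},{"gripper":0.2,"translation":[0,0,3],"rot":[0,0,0]},{"gripper":0.2,"translation":[0,0,3],"rot":[0,0,0]}]' 40
python3 -m inch '[{"gripper":0.2,"translation":[0,0,2],"rot":[0,0,0]},{"gripper":0.2,"translation":[0,0,1],"rot":[0,0,0]},{"gripper":0.2,"translation":[0,0,0],"rot":[0,0,0]},{"gripper":0.2,"translation":[0,0,0],"rot":[0,0,0]},{"gripper":0.2,"translation":[0,0,0],"rot":[0,0,0]}]' 40
python3 -c "
from h import *
goal(612.5,250.6,36,-9.4)
c=env.camera('side');crop(c,140,200,330,380,3.2,'g3.png')"
```

```text
clock: 7.57
tcp_pos: [618.5, 111.2, 154.0]
ee_rot: [0.688, 0.726, -0.001, -0.001]
force: [0.9, 0.1, -4.8]
opening: 25.7
gripper_force: 40.0
clock: 7.98
tcp_pos: [611.1, 255.6, 153.7]
ee_rot: [0.703, 0.711, -0.001, -0.001]
force: [0.1, 1.0, -4.2]
opening: 25.9
gripper_force: 40.0
clock: 8.4
tcp_pos: [613.3, 250.7, 74.6]
ee_rot: [0.763, 0.647, 0.0, 0.0]
force: [-0.1, -0.3, -5.1]
opening: 25.7
gripper_force: 40.0
clock: 8.82
tcp_pos: [614.4, 250.9, 47.5]
ee_rot: [0.763, 0.647, 0.001, 0.0]
force: [0.6, 0.4, -3.4]
opening: 25.6
gripper_force: 40.0
t 8.82 tcp [614.4 250.9  47.5] q6 0.47 shift tool cm [-0.06 -0.19  1.15] after turn cm [-0.06 -0.19  1.15] turn [ 0.002 -0.001  0.   ] F [ 0.6  0.4 -3.4] open 25.6
```

View pics/g3.png

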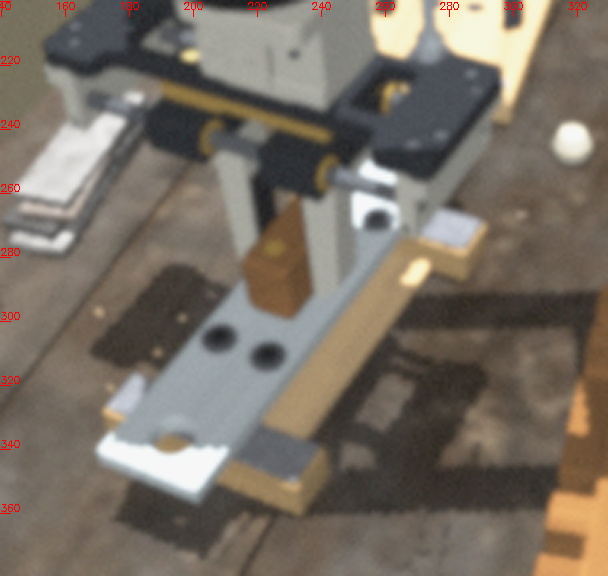

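The plate lies lengthwise over both bearers. Lower it until it touches.

```bash

python3 -m inch '[{"gripper":0.2,"translation":[0,-0.15,0.6],"rot":[0,0,0]},{"gripper":0.2,"translation":[0,0,0.4],"rot":[0,0,0]},{"gripper":0.2,"translation":[0,0,0.15],"rot":[0,0,0]},{"gripper":0.2,"translation":[0,0,0],"rot":[0,0,0]},{"gripper":0.2,"translation":[0,0,0],"rot":[0,0,0]}]' 40
python3 -m inch '[{"gripper":0.2,"translation":[0,0,0.1],"rot":[0,0,0]},{"gripper":0.2,"translation":[0,0,0],"rot":[0,0,0]},{"gripper":0.2,"translation":[0,0,0],"rot":[0,0,0]}]' 40
```

```text
clock: 9.28
tcp_pos: [611.9, 250.9, 34.6]
ee_rot: [0.763, 0.647, 0.0, 0.0]
force: [0.0, 0.2, -0.2]
opening: 26.1
gripper_force: 40.0
clock: 9.53
tcp_pos: [611.9, 250.9, 34.6]
ee_rot: [0.763, 0.647, 0.0, 0.0]
force: [-4.7, -1.2, 7.3]
opening: 25.6
gripper_force: 40.0
```

```bash

python3 -m inch '[{"gripper":0.7,"translation":[0,0,0],"rot":[0,0,0]},{"gripper":0.7,"translation":[0,0,0],"rot":[0,0,0]},{"gripper":0.7,"translation":[0,0,0],"rot":[0,0,0]},{"gripper":0.7,"translation":[0,0,0],"rot":[0,0,0]},{"gripper":0.7,"translation":[0,0,0],"rot":[0,0,0]}]' 20
python3 -m inch '[{"gripper":1,"translation":[0,0,-1],"rot":[0,0,0]},{"gripper":1,"translation":[0,0,-3],"rot":[0,0,0]},{"gripper":1,"translation":[0,0,-4],"rot":[0,0,0]},{"gripper":1,"translation":[0,0,-2],"rot":[0,0,0]},{"gripper":1,"translation":[0,0,0],"rot":[0,0,0]}]' 20
python3 -c "
from h import *
goal(438.2,53,80,-3.2)"
```

```text
clock: 9.95
tcp_pos: [611.8, 250.7, 33.1]
ee_rot: [0.763, 0.647, 0.0, 0.0]
force: [-0.0, 0.6, -0.5]
opening: 54.4
gripper_force: 0.0
clock: 10.37
tcp_pos: [615.7, 252.1, 141.6]
ee_rot: [0.763, 0.647, 0.005, 0.002]
force: [1.5, 1.0, 0.8]
opening: 88.0
gripper_force: 0.0
t 10.37 tcp [615.7 252.1 141.6] q6 0.48 shift tool cm [-22.57 -14.32   5.9 ] after turn cm [-20.87 -16.61   6.16] turn [ 0.01  -0.005 -0.108] F [1.5 1.  0.8] open 88.0
```

```bash

python3 -m inch '[{"gripper":1,"translation":[-3.19,-1.99,0],"rot":[0,0,0]},{"gripper":1,"translation":[-3.19,-1.99,0],"rot":[0,0,0]},{"gripper":1,"translation":[-3.19,-1.99,0],"rot":[0,0,0]},{"gripper":1,"translation":[-3.19,-1.99,0],"rot":[0,0,0]},{"gripper":1,"translation":[-3.19,-1.99,0],"rot":[0,0,0]}]' 20
python3 -m inch '[{"gripper":1,"translation":[-3.19,-1.99,0],"rot":[0,0,0]},{"gripper":1,"translation":[-3.19,-1.99,0],"rot":[0,0,0]},{"gripper":1,"translation":[0,0,3],"rot":[0,0,-0.054]},{"gripper":1,"translation":[0,0,3],"rot":[0,0,-0.054]},{"gripper":1,"translation":[0,0,0],"rot":[0,0,0]}]' 20
python3 -m inch '[{"gripper":1,"translation":[0,0,0],"rot":[0,0,0]},{"gripper":1,"translation":[0,0,0],"rot":[0,0,0]}]' 20
python3 -c "
from h import *
goal(438.2,53,2,-3.2)"
```

```text
clock: 10.78
tcp_pos: [486.0, 108.6, 132.8]
ee_rot: [0.763, 0.647, -0.0, -0.0]
force: [0.3, -1.7, 0.6]
opening: 92.8
gripper_force: 0.0
clock: 11.2
tcp_pos: [433.7, 52.6, 68.6]
ee_rot: [0.726, 0.687, -0.002, -0.002]
force: [-0.6, 0.6, -0.3]
opening: 93.1
gripper_force: 0.0
clock: 11.37
tcp_pos: [438.3, 53.4, 74.2]
ee_rot: [0.727, 0.687, 0.0, 0.0]
force: [0.2, 0.8, 0.9]
opening: 92.8
gripper_force: 0.0
t 11.37 tcp [438.3  53.4  74.2] q6 0.06 shift tool cm [-0.04 -0.01  7.22] after turn cm [-0.04 -0.01  7.22] turn [ 0.    -0.    -0.002] F [0.2 0.8 0.9] open 92.8
```

```bash

python3 -m inch '[{"gripper":1,"translation":[-0.04,0,2.5],"rot":[0,0,0]},{"gripper":1,"translation":[0,0,2],"rot":[0,0,0]},{"gripper":1,"translation":[0,0,1],"rot":[0,0,0]},{"gripper":1,"translation":[0,0,0.8],"rot":[0,0,0]},{"gripper":1,"translation":[0,0,0.4],"rot":[0,0,0]}]' 20
python3 -m inch '[{"gripper":1,"translation":[0,0,0.3],"rot":[0,0,0]},{"gripper":0.5,"translation":[0,0,0],"rot":[0,0,0]},{"gripper":0.5,"translation":[0,0,0],"rot":[0,0,0]},{"gripper":0.5,"translation":[0,0,0],"rot":[0,0,0]},{"gripper":0.5,"translation":[0,0,0],"rot":[0,0,0]}]' 20
python3 -m inch '[{"gripper":0.5,"translation":[0,0,0],"rot":[0,0,0]},{"gripper":0.5,"translation":[0,0,0],"rot":[0,0,0]},{"gripper":0.5,"translation":[0,0,0],"rot":[0,0,0]},{"gripper":0.5,"translation":[0,0,0],"rot":[0,0,0]}]' 20
python3 -c "
from h import *
goal(628,-70,120,3.3)"
```

```text
clock: 11.78
tcp_pos: [438.1, 53.0, 6.2]
ee_rot: [0.727, 0.687, -0.0, -0.0]
force: [-1.1, 0.0, 0.8]
opening: 92.6
gripper_force: 0.0
clock: 12.2
tcp_pos: [438.4, 52.8, 3.8]
ee_rot: [0.727, 0.687, 0.0, 0.0]
force: [-0.2, 0.1, 0.7]
opening: 70.9
gripper_force: 0.0
clock: 12.53
tcp_pos: [438.2, 52.8, 3.5]
ee_rot: [0.727, 0.687, 0.0, 0.0]
force: [0.4, 0.1, 2.8]
opening: 57.9
gripper_force: 20.0
t 12.53 tcp [438.2  52.8   3.5] q6 0.06 shift tool cm [-11.2   19.65 -11.64] after turn cm [-13.35  18.25 -11.65] turn [ 0.001 -0.    -0.114] F [0.4 0.1 2.8] open 57.9
```

```bash

python3 -m inch '[{"gripper":0.5,"translation":[0,0,-1],"rot":[0,0,0]},{"gripper":0.5,"translation":[0,0,-3],"rot":[0,0,0]},{"gripper":0.5,"translation":[0,0,-4],"rot":[0,0,0]},{"gripper":0.5,"translation":[0,0,-3],"rot":[0,0,0]},{"gripper":0.5,"translation":[0,0,-1],"rot":[0,0,0]}]' 25
python3 -m inch '[{"gripper":0.5,"translation":[-1.87,3.27,0],"rot":[0,0,0]},{"gripper":0.5,"translation":[-1.87,3.27,0],"rot":[0,0,0]},{"gripper":0.5,"translation":[-1.87,3.27,0],"rot":[0,0,0]},{"gripper":0.5,"translation":[-1.87,3.27,0],"rot":[0,0,0]},{"gripper":0.5,"translation":[-1.87,3.27,0],"rot":[0,0,0]}]' 25
python3 -m inch '[{"gripper":0.5,"translation":[-1.87,3.27,0],"rot":[0,0,0]},{"gripper":0.5,"translation":[0,0,0],"rot":[0,0,-0.056]},{"gripper":0.5,"translation":[0,0,0],"rot":[0,0,-0.056]},{"gripper":0.5,"translation":[0,0,0],"rot":[0,0,0]},{"gripper":0.5,"translation":[0,0,0],"rot":[0,0,0]}]' 25
python3 -c "
from h import *
goal(628,-69.6,90,3.2)
c=env.camera('top');crop(c,288,120,462,245,4.5,'g4.png')"
```

```text
clock: 12.95
tcp_pos: [440.4, 52.8, 128.9]
ee_rot: [0.727, 0.687, 0.003, 0.002]
force: [0.8, -0.8, -1.5]
opening: 57.9
gripper_force: 25.0
clock: 13.37
tcp_pos: [596.6, -50.7, 122.4]
ee_rot: [0.727, 0.687, -0.0, -0.0]
force: [-0.4, 0.8, -1.7]
opening: 57.7
gripper_force: 25.0
clock: 13.78
tcp_pos: [626.8, -70.1, 122.3]
ee_rot: [0.688, 0.726, -0.0, -0.001]
force: [0.2, 0.5, -1.0]
opening: 57.8
gripper_force: 25.0
t 13.78 tcp [626.8 -70.1 122.3] q6 -0.25 shift tool cm [0.05 0.13 3.23] after turn cm [0.05 0.13 3.23] turn [-0.002 -0.    -0.002] F [ 0.2  0.5 -1. ] open 57.8
```

View pics/g4.png

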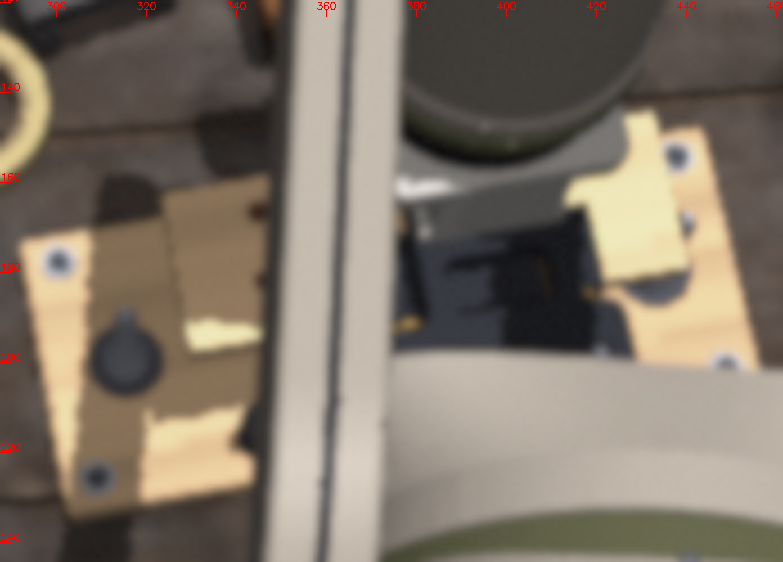

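```bash
python3 -c "
from h import *
c=env.camera('top')
w=world(c,(np.array([(688,272),(188,350),(162,190),(657,110)])+.5)/4.5-.5+[288,120],131);print(w.round(1),w.mean(0), w[2]-w[3])
a=np.radians(3.2)
Rm=np.array([[np.cos(a),-np.sin(a)],[np.sin(a),np.cos(a)]])
print((np.array([(-29,-88),(-29,88),(29,88),(29,-88)])@Rm.T+[626.8,-70.1]).round(1))"
python3 -m inch '[{"gripper":0.5,"translation":[0.03,0.12,2],"rot":[0,0,0]},{"gripper":0.5,"translation":[0,0,2],"rot":[0,0,0]},{"gripper":0.5,"translation":[0,0,1],"rot":[0,0,0]},{"gripper":0.5,"translation":[0,0,0],"rot":[0,0,0]},{"gripper":0.5,"translation":[0,0,0],"rot":[0,0,0]}]' 25
```

```text
[[ 599.2 -157.8  131. ]
 [ 592.4   17.3  131. ]
 [ 650.6   19.   131. ]
 [ 659.  -156.9  131. ]] [625.28118361 -69.5887151  131.        ] [ -8.40596694 175.9425372    0.        ]
[[ 602.8 -159.6]
 [ 592.9   16.1]
 [ 650.8   19.4]
 [ 660.7 -156.3]]
clock: 14.3
tcp_pos: [627.9, -69.5, 72.9]
ee_rot: [0.687, 0.727, -0.0, -0.001]
force: [0.4, -0.6, -0.8]
opening: 57.9
gripper_force: 25.0
```

```bash

python3 -m inch '[{"gripper":0.5,"translation":[0,0,0.7],"rot":[0,0,0]},{"gripper":0.5,"translation":[0,0,0.7],"rot":[0,0,0]},{"gripper":0.5,"translation":[0,0,0.7],"rot":[0,0,0]},{"gripper":0.5,"translation":[0,0,0],"rot":[0,0,0]}]' 25
python3 -m inch '[{"gripper":0.5,"translation":[0,0,0.9],"rot":[0,0,0]},{"gripper":0.5,"translation":[0,0,0.9],"rot":[0,0,0]},{"gripper":0.5,"translation":[0,0,0.6],"rot":[0,0,0]},{"gripper":0.5,"translation":[0,0,0.4],"rot":[0,0,0]},{"gripper":0.5,"translation":[0,0,0],"rot":[0,0,0]}]' 25
python3 -m inch '[{"gripper":0.5,"translation":[0,0,0.15],"rot":[0,0,0]},{"gripper":0.5,"translation":[0,0,0.1],"rot":[0,0,0]},{"gripper":0.5,"translation":[0,0,0],"rot":[0,0,0]},{"gripper":0.5,"translation":[0,0,0],"rot":[0,0,0]}]' 25
```

```text
clock: 14.63
tcp_pos: [627.6, -69.7, 50.4]
ee_rot: [0.687, 0.727, -0.001, -0.001]
force: [-0.7, 0.5, -1.1]
opening: 57.5
gripper_force: 25.0
clock: 15.05
tcp_pos: [627.5, -69.6, 22.4]
ee_rot: [0.687, 0.727, -0.001, -0.001]
force: [0.2, -0.6, -0.4]
opening: 57.8
gripper_force: 25.0
clock: 15.38
tcp_pos: [628.8, -69.9, 22.0]
ee_rot: [0.687, 0.727, 0.0, 0.0]
force: [0.0, 0.7, -1.3]
opening: 57.6
gripper_force: 25.0
```

```bash

python3 -m inch '[{"gripper":0.5,"translation":[0,-0.05,0.06],"rot":[0,0,0]},{"gripper":0.5,"translation":[0,0,0],"rot":[0,0,0]},{"gripper":0.5,"translation":[0,0,0],"rot":[0,0,0]},{"gripper":0.5,"translation":[0,0,0],"rot":[0,0,0]}]' 25
python3 -m inch '[{"gripper":0.5,"translation":[0,0,0.04],"rot":[0,0,0]},{"gripper":0.5,"translation":[0,0,0],"rot":[0,0,0]},{"gripper":0.5,"translation":[0,0,0],"rot":[0,0,0]},{"gripper":0.5,"translation":[0,0,0],"rot":[0,0,0]}]' 25
```

```text
clock: 15.72
tcp_pos: [628.6, -70.0, 21.6]
ee_rot: [0.687, 0.727, 0.0, 0.0]
force: [-0.2, 1.7, 1.8]
opening: 58.0
gripper_force: 25.0
clock: 16.05
tcp_pos: [628.5, -70.0, 21.6]
ee_rot: [0.687, 0.727, 0.0, 0.0]
force: [-1.6, 0.0, 5.7]
opening: 57.3
gripper_force: 25.0
```

Touched. Release, lift, and look.

```bash

python3 -m inch '[{"gripper":0.85,"translation":[0,0,0],"rot":[0,0,0]},{"gripper":0.85,"translation":[0,0,0],"rot":[0,0,0]},{"gripper":0.85,"translation":[0,0,0],"rot":[0,0,0]},{"gripper":0.85,"translation":[0,0,0],"rot":[0,0,0]},{"gripper":0.85,"translation":[0,0,-0.5],"rot":[0,0,0]}]' 25
python3 -m inch '[{"gripper":1,"translation":[0,0,-2],"rot":[0,0,0]},{"gripper":1,"translation":[0,0,-3],"rot":[0,0,0]},{"gripper":1,"translation":[0,0,-4],"rot":[0,0,0]},{"gripper":1,"translation":[0,0,-2],"rot":[0,0,0]},{"gripper":1,"translation":[0,0,0],"rot":[0,0,0]}]' 20
python3 -m inch '[{"gripper":1,"translation":[0,0,0],"rot":[0,0,0]},{"gripper":1,"translation":[0,0,0],"rot":[0,0,0]}]' 20
python3 -c "
from h import *
goal(445.7,279.9,90,3.7)"
```

```text
clock: 16.47
tcp_pos: [627.0, -69.7, 24.4]
ee_rot: [0.687, 0.727, -0.001, -0.001]
force: [0.4, -1.1, -0.8]
opening: 79.0
gripper_force: 0.0
clock: 16.88
tcp_pos: [632.0, -70.6, 143.3]
ee_rot: [0.687, 0.727, 0.003, 0.005]
force: [0.2, -0.1, 1.3]
opening: 92.9
gripper_force: 0.0
clock: 17.05
tcp_pos: [627.6, -69.8, 134.9]
ee_rot: [0.687, 0.727, -0.0, -0.0]
force: [-0.2, 0.0, 0.1]
opening: 93.0
gripper_force: 0.0
t 17.05 tcp [627.6 -69.8 134.9] q6 -0.25 shift tool cm [ 35.93 -16.2    4.51] after turn cm [ 36.07 -15.89   4.49] turn [-0.001 -0.    -0.009] F [-0.2  0.   0.1] open 93.0
```

```bash

python3 -m inch '[{"gripper":1,"translation":[3.59,-1.62,0],"rot":[0,0,0]},{"gripper":1,"translation":[3.59,-1.62,0],"rot":[0,0,0]},{"gripper":1,"translation":[3.59,-1.62,0],"rot":[0,0,0]},{"gripper":1,"translation":[3.59,-1.62,0],"rot":[0,0,0]},{"gripper":1,"translation":[3.59,-1.62,0],"rot":[0,0,0]}]' 20
python3 -m inch '[{"gripper":1,"translation":[3.59,-1.62,0],"rot":[0,0,0]},{"gripper":1,"translation":[3.59,-1.62,0],"rot":[0,0,0]},{"gripper":1,"translation":[3.59,-1.62,0],"rot":[0,0,0]},{"gripper":1,"translation":[3.59,-1.62,0],"rot":[0,0,0]},{"gripper":1,"translation":[3.59,-1.62,0],"rot":[0,0,-0.009]}]' 20
python3 -m inch '[{"gripper":1,"translation":[0,0,2],"rot":[0,0,0]},{"gripper":1,"translation":[0,0,2],"rot":[0,0,0]},{"gripper":1,"translation":[0,0,0.5],"rot":[0,0,0]},{"gripper":1,"translation":[0,0,0],"rot":[0,0,0]},{"gripper":1,"translation":[0,0,0],"rot":[0,0,0]}]' 20
python3 -c "
from h import *
goal(445.7,279.9,3,3.7)
c=env.camera('top');crop(c,288,140,462,245,4.5,'g5.png')"
```

```text
clock: 17.47
tcp_pos: [534.6, 105.9, 133.2]
ee_rot: [0.687, 0.726, -0.001, -0.001]
force: [0.3, 0.3, 0.4]
opening: 93.0
gripper_force: 0.0
clock: 17.88
tcp_pos: [443.7, 280.3, 133.5]
ee_rot: [0.684, 0.73, -0.002, -0.001]
force: [0.3, -0.1, -0.4]
opening: 93.1
gripper_force: 0.0
clock: 18.3
tcp_pos: [445.6, 278.8, 89.8]
ee_rot: [0.684, 0.729, -0.001, -0.0]
force: [-0.6, -0.5, 0.3]
opening: 93.0
gripper_force: 0.0
t 18.3 tcp [445.6 278.8  89.8] q6 0.4 shift tool cm [0.12 0.04 8.68] after turn cm [0.11 0.02 8.68] turn [-0.002  0.001 -0.   ] F [-0.6 -0.5  0.3] open 93.0
```

View pics/g5.png

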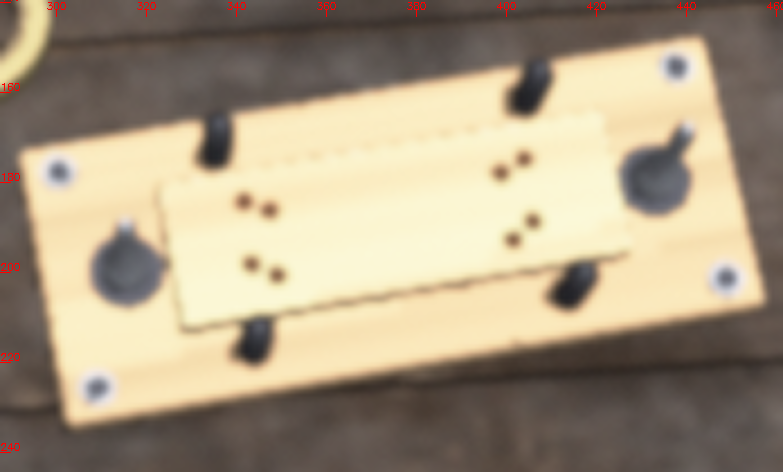

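```bash
python3 -c "
from h import *
c=env.camera('top')
def f(P,z):
    w=world(c,(np.array(P,float)+.5)/4.5-.5+[288,140],z)[:,:2]; ax=w[0]+w[3]-w[1]-w[2]; return w.mean(0).round(2),(np.linalg.norm(ax)/2).round(1),np.degrees(np.arctan2(-ax[0],ax[1])).round(2)
print('jig',f([(20,152),(704,37),(766,300),(72,428)],18))
print('board',f([(160,186),(602,112),(628,255),(185,330)],30))
d=world(c,(np.array([(127,270),(655,180)])+.5)/4.5-.5+[288,140],32);print('dowels',d,d.mean(0))
p=world(c,(np.array([(212,160),(522,104),(570,298),(250,354)])+.5)/4.5-.5+[288,140],18);print('pinfeet',p,p.mean(0))
"
```

```text
jig (array([626.64, -69.61]), np.float64(274.3), np.float64(3.38))
board (array([626.  , -69.08]), np.float64(173.7), np.float64(2.94))
dowels [[ 618.21542657   35.56459624   32.        ]
 [ 629.24271771 -170.92964378   32.        ]] [623.72907214 -67.68252377  32.        ]
pinfeet [[ 662.1923264    -3.24190392   18.        ]
 [ 670.31714286 -127.36104574   18.        ]
 [ 590.09283978 -133.72243007   18.        ]
 [ 583.040474     -7.78234915   18.        ]] [626.41069576 -68.02693222  18.        ]
```

```bash

python3 -m inch '[{"gripper":1,"translation":[0.08,0.03,3],"rot":[0,0,0]},{"gripper":1,"translation":[0,0,2.5],"rot":[0,0,0]},{"gripper":1,"translation":[0,0,1.5],"rot":[0,0,0]},{"gripper":1,"translation":[0,0,0.8],"rot":[0,0,0]},{"gripper":1,"translation":[0,0,0.4],"rot":[0,0,0]}]' 20
python3 -m inch '[{"gripper":1,"translation":[0,0,0.4],"rot":[0,0,0]},{"gripper":0.5,"translation":[0,0,0],"rot":[0,0,0]},{"gripper":0.5,"translation":[0,0,0],"rot":[0,0,0]},{"gripper":0.5,"translation":[0,0,0],"rot":[0,0,0]},{"gripper":0.5,"translation":[0,0,0],"rot":[0,0,0]}]' 20
python3 -m inch '[{"gripper":0.5,"translation":[0,0,0],"rot":[0,0,0]},{"gripper":0.5,"translation":[0,0,0],"rot":[0,0,0]},{"gripper":0.5,"translation":[0,0,0],"rot":[0,0,0]},{"gripper":0.5,"translation":[0,0,0],"rot":[0,0,0]}]' 30
python3 -m inch '[{"gripper":0.5,"translation":[0,0,-1],"rot":[0,0,0]},{"gripper":0.5,"translation":[0,0,-3],"rot":[0,0,0]},{"gripper":0.5,"translation":[0,0,-4],"rot":[0,0,0]},{"gripper":0.5,"translation":[0,0,-3],"rot":[0,0,0]},{"gripper":0.5,"translation":[0,0,-2],"rot":[0,0,0]}]' 30
python3 -m inch '[{"gripper":0.5,"translation":[0,0,0],"rot":[0,0,0]},{"gripper":0.5,"translation":[0,0,0],"rot":[0,0,0]}]' 30
python3 -c "
from h import *
goal(628.3,-70,130,3.2)"
```

```text
clock: 18.82
tcp_pos: [446.5, 279.8, 8.2]
ee_rot: [0.684, 0.729, -0.0, -0.0]
force: [-0.1, 0.3, -0.7]
opening: 92.8
gripper_force: 0.0
clock: 19.23
tcp_pos: [447.2, 280.7, 5.6]
ee_rot: [0.684, 0.73, 0.001, 0.0]
force: [0.8, -0.2, -0.4]
opening: 71.1
gripper_force: 0.0
clock: 19.57
tcp_pos: [446.8, 280.5, 5.1]
ee_rot: [0.684, 0.73, 0.0, 0.0]
force: [-1.0, -0.1, 3.2]
opening: 58.1
gripper_force: 30.0
clock: 19.98
tcp_pos: [447.6, 280.9, 138.9]
ee_rot: [0.684, 0.73, 0.002, 0.001]
force: [-0.2, 0.6, -2.2]
opening: 57.8
gripper_force: 30.0
clock: 20.15
tcp_pos: [447.3, 280.7, 136.0]
ee_rot: [0.684, 0.73, 0.001, 0.001]
force: [0.6, -0.5, -2.3]
opening: 57.9
gripper_force: 30.0
t 20.15 tcp [447.3 280.7 136. ] q6 0.4 shift tool cm [-36.17  15.78   0.6 ] after turn cm [-36.03  16.11   0.6 ] turn [ 0.003 -0.001  0.009] F [ 0.6 -0.5 -2.3] open 57.9
```

```bash

python3 -m inch '[{"gripper":0.5,"translation":[-2,0.88,0],"rot":[0,0,0]},{"gripper":0.5,"translation":[-3.6,1.57,0],"rot":[0,0,0]},{"gripper":0.5,"translation":[-3.6,1.57,0],"rot":[0,0,0]},{"gripper":0.5,"translation":[-3.6,1.57,0],"rot":[0,0,0]},{"gripper":0.5,"translation":[-3.6,1.57,0],"rot":[0,0,0]}]' 30
python3 -m inch '[{"gripper":0.5,"translation":[-3.6,1.57,0],"rot":[0,0,0]},{"gripper":0.5,"translation":[-3.6,1.57,0],"rot":[0,0,0]},{"gripper":0.5,"translation":[-3.6,1.57,0],"rot":[0,0,0]},{"gripper":0.5,"translation":[-3.6,1.57,0],"rot":[0,0,0]},{"gripper":0.5,"translation":[-3.6,1.57,0],"rot":[0,0,0]}]' 30
python3 -m inch '[{"gripper":0.5,"translation":[-1.7,0.77,0],"rot":[0,0,0.009]},{"gripper":0.5,"translation":[0,0,0],"rot":[0,0,0]},{"gripper":0.5,"translation":[0,0,0],"rot":[0,0,0]},{"gripper":0.5,"translation":[0,0,0],"rot":[0,0,0]}]' 30
python3 -c "
from h import *
goal(628.3,-69.5,80,3.2)"
```

```text
clock: 20.57
tcp_pos: [527.3, 119.6, 131.9]
ee_rot: [0.684, 0.73, -0.002, -0.001]
force: [0.7, 0.1, -2.3]
opening: 57.8
gripper_force: 30.0
clock: 20.98
tcp_pos: [617.4, -54.9, 131.5]
ee_rot: [0.684, 0.73, -0.001, -0.002]
force: [1.8, 0.9, -1.7]
opening: 57.5
gripper_force: 30.0
clock: 21.32
tcp_pos: [625.8, -68.7, 132.4]
ee_rot: [0.687, 0.727, -0.001, -0.002]
force: [-0.7, -0.5, -2.3]
opening: 57.5
gripper_force: 30.0
t 21.32 tcp [625.8 -68.7 132.4] q6 -0.25 shift tool cm [-0.1   0.26  5.23] after turn cm [-0.09  0.24  5.24] turn [-0.004 -0.001  0.   ] F [-0.7 -0.5 -2.3] open 57.5
```

```bash

python3 -m inch '[{"gripper":0.5,"translation":[-0.09,0.2,1.5],"rot":[0,0,0]},{"gripper":0.5,"translation":[0,0,2],"rot":[0,0,0]},{"gripper":0.5,"translation":[0,0,1],"rot":[0,0,0]},{"gripper":0.5,"translation":[0,0,0.6],"rot":[0,0,0]},{"gripper":0.5,"translation":[0,0,0],"rot":[0,0,0]}]' 30
python3 -m inch '[{"gripper":0.5,"translation":[0,0,0],"rot":[0,0,0]},{"gripper":0.5,"translation":[0,0,0],"rot":[0,0,0]},{"gripper":0.5,"translation":[0,0,0],"rot":[0,0,0]}]' 30
python3 -c "
from h import *
goal(628.3,-69.5,35,3.2)"
```

```text
clock: 21.73
tcp_pos: [627.6, -69.3, 80.9]
ee_rot: [0.687, 0.727, -0.001, -0.002]
force: [0.3, 0.1, -1.8]
opening: 57.7
gripper_force: 30.0
clock: 21.98
tcp_pos: [630.3, -70.5, 84.9]
ee_rot: [0.687, 0.727, 0.001, 0.001]
force: [-0.6, -0.3, -1.2]
opening: 58.1
gripper_force: 30.0
t 21.98 tcp [630.3 -70.5  84.9] q6 -0.25 shift tool cm [ 0.12 -0.2   4.99] after turn cm [ 0.11 -0.19  4.99] turn [0.002 0.    0.   ] F [-0.6 -0.3 -1.2] open 58.1
```

```bash

python3 -m inch '[{"gripper":0.5,"translation":[0,0,0.5],"rot":[0,0,0]},{"gripper":0.5,"translation":[0,0,0.5],"rot":[0,0,0]},{"gripper":0.5,"translation":[0,0,0],"rot":[0,0,0]},{"gripper":0.5,"translation":[0,0,0],"rot":[0,0,0]},{"gripper":0.5,"translation":[0,0,0],"rot":[0,0,0]}]' 30
python3 -m inch '[{"gripper":0.5,"translation":[0,0,0],"rot":[0,0,0]},{"gripper":0.5,"translation":[0,0,0],"rot":[0,0,0]},{"gripper":0.5,"translation":[0,0,0],"rot":[0,0,0]}]' 30
python3 -c "
from h import *
goal(628.3,-69.5,35,3.2)"
```

```text
clock: 22.4
tcp_pos: [629.3, -70.5, 73.4]
ee_rot: [0.687, 0.727, -0.0, -0.0]
force: [-0.8, 0.3, -1.0]
opening: 57.8
gripper_force: 30.0
clock: 22.65
tcp_pos: [629.6, -70.5, 73.8]
ee_rot: [0.687, 0.727, 0.0, 0.0]
force: [-0.2, -0.2, -2.1]
opening: 57.6
gripper_force: 30.0
t 22.65 tcp [629.6 -70.5  73.8] q6 -0.25 shift tool cm [ 0.11 -0.12  3.88] after turn cm [ 0.11 -0.12  3.88] turn [0. 0. 0.] F [-0.2 -0.2 -2.1] open 57.6
```

```bash

python3 -m inch '[{"gripper":0.5,"translation":[0.1,-0.12,0.5],"rot":[0,0,0]},{"gripper":0.5,"translation":[0,0,0.6],"rot":[0,0,0]},{"gripper":0.5,"translation":[0,0,0.6],"rot":[0,0,0]},{"gripper":0.5,"translation":[0,0,0.6],"rot":[0,0,0]},{"gripper":0.5,"translation":[0,0,0.5],"rot":[0,0,0]}]' 30
python3 -m inch '[{"gripper":0.5,"translation":[0,0,0.4],"rot":[0,0,0]},{"gripper":0.5,"translation":[0,0,0.3],"rot":[0,0,0]},{"gripper":0.5,"translation":[0,0,0.1],"rot":[0,0,0]},{"gripper":0.5,"translation":[0,0,0],"rot":[0,0,0]},{"gripper":0.5,"translation":[0,0,0],"rot":[0,0,0]}]' 30
python3 -m inch '[{"gripper":0.5,"translation":[0,0,0.15],"rot":[0,0,0]},{"gripper":0.5,"translation":[0,0,0],"rot":[0,0,0]},{"gripper":0.5,"translation":[0,0,0],"rot":[0,0,0]},{"gripper":0.5,"translation":[0,0,0],"rot":[0,0,0]}]' 30
```

```text
clock: 23.07
tcp_pos: [627.6, -69.4, 44.3]
ee_rot: [0.687, 0.727, -0.0, -0.001]
force: [-0.3, -0.5, -1.8]
opening: 58.0
gripper_force: 30.0
clock: 23.48
tcp_pos: [628.4, -69.5, 37.9]
ee_rot: [0.687, 0.727, 0.0, 0.0]
force: [0.8, 0.3, -2.4]
opening: 57.8
gripper_force: 30.0
clock: 23.82
tcp_pos: [628.3, -69.6, 36.3]
ee_rot: [0.687, 0.727, 0.0, 0.0]
force: [-0.0, 0.1, -1.6]
opening: 57.8
gripper_force: 30.0
```

```bash

python3 -m inch '[{"gripper":0.5,"translation":[0,0,0.1],"rot":[0,0,0]},{"gripper":0.5,"translation":[0,0,0],"rot":[0,0,0]},{"gripper":0.5,"translation":[0,0,0],"rot":[0,0,0]},{"gripper":0.5,"translation":[0,0,0],"rot":[0,0,0]}]' 30
python3 -m inch '[{"gripper":0.5,"translation":[0,0,0.07],"rot":[0,0,0]},{"gripper":0.5,"translation":[0,0,0],"rot":[0,0,0]},{"gripper":0.5,"translation":[0,0,0],"rot":[0,0,0]},{"gripper":0.5,"translation":[0,0,0],"rot":[0,0,0]}]' 30
```

```text
clock: 24.15
tcp_pos: [628.2, -69.5, 35.1]
ee_rot: [0.687, 0.727, -0.0, -0.0]
force: [0.2, -0.4, -2.0]
opening: 57.7
gripper_force: 30.0
clock: 24.48
tcp_pos: [628.2, -69.5, 35.1]
ee_rot: [0.687, 0.727, -0.0, -0.0]
force: [-4.2, 0.6, 5.7]
opening: 57.7
gripper_force: 30.0
```

```bash

python3 -m inch '[{"gripper":0.85,"translation":[0,0,0],"rot":[0,0,0]},{"gripper":0.85,"translation":[0,0,0],"rot":[0,0,0]},{"gripper":0.85,"translation":[0,0,0],"rot":[0,0,0]},{"gripper":0.85,"translation":[0,0,0],"rot":[0,0,0]},{"gripper":0.85,"translation":[0,0,-0.5],"rot":[0,0,0]}]' 25
python3 -m inch '[{"gripper":1,"translation":[0,0,-2],"rot":[0,0,0]},{"gripper":1,"translation":[0,0,-3],"rot":[0,0,0]},{"gripper":1,"translation":[0,0,-3],"rot":[0,0,0]},{"gripper":1,"translation":[0,0,-2],"rot":[0,0,0]},{"gripper":1,"translation":[0,0,0],"rot":[0,0,0]}]' 20
python3 -m inch '[{"gripper":1,"translation":[0,0,0],"rot":[0,0,0]},{"gripper":1,"translation":[0,0,0],"rot":[0,0,0]}]' 20
python3 -c "
from h import *
goal(438,-189.9,80,5)"
```

```text
clock: 24.9
tcp_pos: [627.4, -69.4, 38.3]
ee_rot: [0.687, 0.727, -0.001, -0.001]
force: [0.3, -0.2, 0.3]
opening: 78.2
gripper_force: 0.0
clock: 25.32
tcp_pos: [631.7, -70.2, 146.4]
ee_rot: [0.687, 0.727, 0.003, 0.004]
force: [0.7, -0.1, 1.2]
opening: 92.7
gripper_force: 0.0
clock: 25.48
tcp_pos: [627.8, -69.5, 138.7]
ee_rot: [0.687, 0.727, -0.0, -0.0]
force: [-0.2, 0.4, 0.4]
opening: 92.9
gripper_force: 0.0
t 25.48 tcp [627.8 -69.5 138.7] q6 -0.25 shift tool cm [-10.96 -19.62   5.89] after turn cm [-10.34 -19.96   5.87] turn [-0.001 -0.    -0.031] F [-0.2  0.4  0.4] open 92.9
```

```bash

python3 -m inch '[{"gripper":1,"translation":[-1.83,-3.27,0],"rot":[0,0,0]},{"gripper":1,"translation":[-1.83,-3.27,0],"rot":[0,0,0]},{"gripper":1,"translation":[-1.83,-3.27,0],"rot":[0,0,0]},{"gripper":1,"translation":[-1.83,-3.27,0],"rot":[0,0,0]},{"gripper":1,"translation":[-1.83,-3.27,0],"rot":[0,0,0]}]' 20
python3 -m inch '[{"gripper":1,"translation":[-1.82,-3.27,0],"rot":[0,0,-0.031]},{"gripper":1,"translation":[0,0,2.5],"rot":[0,0,0]},{"gripper":1,"translation":[0,0,2],"rot":[0,0,0]},{"gripper":1,"translation":[0,0,1.4],"rot":[0,0,0]},{"gripper":1,"translation":[0,0,0],"rot":[0,0,0]}]' 20
python3 -m inch '[{"gripper":1,"translation":[0,0,0],"rot":[0,0,0]},{"gripper":1,"translation":[0,0,0],"rot":[0,0,0]},{"gripper":1,"translation":[0,0,0],"rot":[0,0,0]}]' 20
python3 -c "
from h import *
goal(438,-189.9,2,5)
c=env.camera('top');crop(c,288,140,515,315,3.4,'g6.png')"
```

```text
clock: 25.9
tcp_pos: [467.3, -169.9, 137.1]
ee_rot: [0.687, 0.727, -0.001, -0.002]
force: [-0.7, -1.1, 0.3]
opening: 93.1
gripper_force: 0.0
clock: 26.32
tcp_pos: [434.7, -188.3, 75.4]
ee_rot: [0.676, 0.737, -0.001, -0.004]
force: [-0.1, 0.4, -0.2]
opening: 92.9
gripper_force: 0.0
clock: 26.57
tcp_pos: [439.1, -190.2, 81.3]
ee_rot: [0.676, 0.737, 0.0, 0.0]
force: [0.1, -0.5, -0.1]
opening: 92.8
gripper_force: 0.0
t 26.57 tcp [ 439.1 -190.2   81.3] q6 -0.6 shift tool cm [ 0.04 -0.11  7.93] after turn cm [ 0.04 -0.11  7.93] turn [0.001 0.001 0.   ] F [ 0.1 -0.5 -0.1] open 92.8
```

View pics/g6.png

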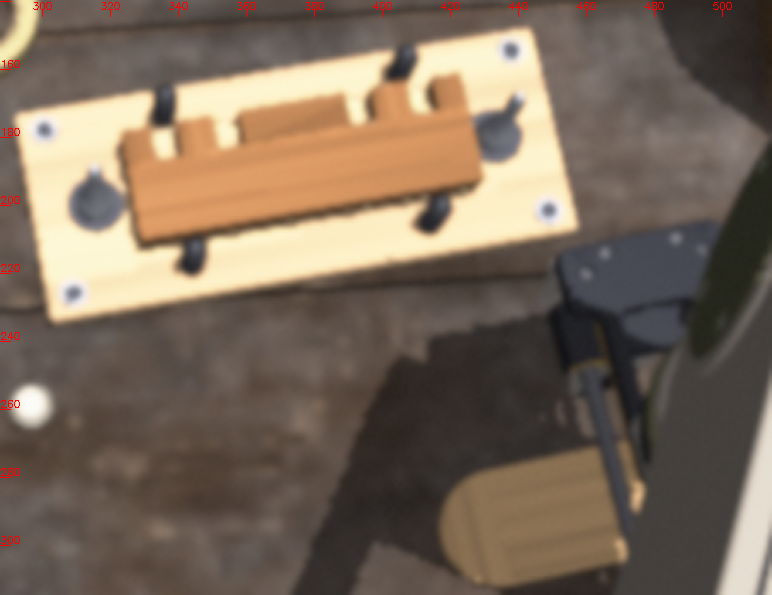

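```bash
python3 -c "
from h import *
c=env.camera('top')
def f(P,z):
    w=world(c,(np.array(P,float)+.5)/3.4-.5+[288,140],z)[:,:2]; ax=w[0]+w[3]-w[1]-w[2]; return w.mean(0).round(2),(np.linalg.norm(ax)/2).round(1),np.degrees(np.arctan2(-ax[0],ax[1])).round(2)
print('rail',f([(121,132),(462,74),(483,181),(140,241)],48), 'jig',f([(14,114),(533,27),(578,229),(52,322)],18))
"
python3 -m inch '[{"gripper":1,"translation":[0.04,-0.1,2.5],"rot":[0,0,0]},{"gripper":1,"translation":[0,0,2.4],"rot":[0,0,0]},{"gripper":1,"translation":[0,0,1.4],"rot":[0,0,0]},{"gripper":1,"translation":[0,0,0.7],"rot":[0,0,0]},{"gripper":1,"translation":[0,0,0.4],"rot":[0,0,0]}]' 20
python3 -m inch '[{"gripper":1,"translation":[0,0,0.3],"rot":[0,0,0]},{"gripper":1,"translation":[0,0,0.1],"rot":[0,0,0]},{"gripper":1,"translation":[0,0,0],"rot":[0,0,0]},{"gripper":1,"translation":[0,0,0],"rot":[0,0,0]}]' 20
```

```text
rail (array([625.71, -69.37]), np.float64(174.7), np.float64(3.19)) jig (array([626.73, -69.26]), np.float64(275.0), np.float64(3.15))
clock: 27.08
tcp_pos: [437.1, -189.5, 5.8]
ee_rot: [0.676, 0.737, -0.0, -0.001]
force: [-0.1, 0.6, 0.3]
opening: 93.0
gripper_force: 0.0
clock: 27.42
tcp_pos: [438.2, -190.1, 3.4]
ee_rot: [0.676, 0.737, 0.0, 0.001]
force: [0.2, 0.0, 0.3]
opening: 93.1
gripper_force: 0.0
```

```bash

python3 -m inch '[{"gripper":0.5,"translation":[0,0,0.1],"rot":[0,0,0]},{"gripper":0.5,"translation":[0,0,0],"rot":[0,0,0]},{"gripper":0.5,"translation":[0,0,0],"rot":[0,0,0]},{"gripper":0.5,"translation":[0,0,0],"rot":[0,0,0]},{"gripper":0.5,"translation":[0,0,0],"rot":[0,0,0]}]' 25
python3 -m inch '[{"gripper":0.5,"translation":[0,0,0],"rot":[0,0,0]},{"gripper":0.5,"translation":[0,0,0],"rot":[0,0,0]},{"gripper":0.5,"translation":[0,0,0],"rot":[0,0,0]},{"gripper":0.5,"translation":[0,0,0],"rot":[0,0,0]}]' 25
python3 -m inch '[{"gripper":0.5,"translation":[0,0,-1],"rot":[0,0,0]},{"gripper":0.5,"translation":[0,0,-3],"rot":[0,0,0]},{"gripper":0.5,"translation":[0,0,-4],"rot":[0,0,0]},{"gripper":0.5,"translation":[0,0,-3],"rot":[0,0,0]},{"gripper":0.5,"translation":[0,0,-2],"rot":[0,0,0]}]' 25
python3 -m inch '[{"gripper":0.5,"translation":[0,0,0],"rot":[0,0,0]},{"gripper":0.5,"translation":[0,0,0],"rot":[0,0,0]}]' 25
python3 -c "
from h import *
goal(628.3,-69.8,100,3.2)"
```

```text
clock: 27.83
tcp_pos: [437.5, -189.8, 1.5]
ee_rot: [0.676, 0.737, 0.0, 0.0]
force: [-0.6, -0.2, -0.2]
opening: 64.2
gripper_force: 0.0
clock: 28.17
tcp_pos: [437.5, -189.8, 1.5]
ee_rot: [0.676, 0.737, 0.0, 0.0]
force: [-0.4, -0.1, 0.1]
opening: 57.3
gripper_force: 25.0
clock: 28.58
tcp_pos: [438.7, -190.4, 135.9]
ee_rot: [0.676, 0.737, 0.0, 0.002]
force: [0.6, -0.7, 0.5]
opening: 57.3
gripper_force: 25.0
clock: 28.75
tcp_pos: [438.4, -190.3, 133.4]
ee_rot: [0.676, 0.737, 0.0, 0.002]
force: [-1.5, -0.1, -0.8]
opening: 57.8
gripper_force: 25.0
t 28.75 tcp [ 438.4 -190.3  133.4] q6 -0.6 shift tool cm [10.36 19.95  3.38] after turn cm [10.97 19.63  3.34] turn [0.003 0.002 0.031] F [-1.5 -0.1 -0.8] open 57.8
```

```bash

python3 -m inch '[{"gripper":0.5,"translation":[1.2,2.33,0],"rot":[0,0,0]},{"gripper":0.5,"translation":[1.83,3.53,0],"rot":[0,0,0]},{"gripper":0.5,"translation":[1.83,3.53,0],"rot":[0,0,0]},{"gripper":0.5,"translation":[1.83,3.53,0],"rot":[0,0,0]},{"gripper":0.5,"translation":[1.83,3.53,0],"rot":[0,0,0]}]' 25
python3 -m inch '[{"gripper":0.5,"translation":[1.83,3.5,0],"rot":[0,0,0.031]},{"gripper":0.5,"translation":[0,0,0],"rot":[0,0,0]},{"gripper":0.5,"translation":[0,0,1],"rot":[0,0,0]},{"gripper":0.5,"translation":[0,0,1.5],"rot":[0,0,0]},{"gripper":0.5,"translation":[0,0,1],"rot":[0,0,0]}]' 25
python3 -m inch '[{"gripper":0.5,"translation":[0,0,1],"rot":[0,0,0]},{"gripper":0.5,"translation":[0,0,0.5],"rot":[0,0,0]},{"gripper":0.5,"translation":[0,0,0],"rot":[0,0,0]},{"gripper":0.5,"translation":[0,0,0],"rot":[0,0,0]},{"gripper":0.5,"translation":[0,0,0],"rot":[0,0,0]}]' 25
python3 -m inch '[{"gripper":0.5,"translation":[0,0,0],"rot":[0,0,0]},{"gripper":0.5,"translation":[0,0,0],"rot":[0,0,0]},{"gripper":0.5,"translation":[0,0,0],"rot":[0,0,0]}]' 25
python3 -c "
from h import *
goal(628.3,-69.8,49.5,3.2)"
```

```text
clock: 29.17
tcp_pos: [593.8, -89.1, 129.1]
ee_rot: [0.676, 0.737, -0.001, -0.001]
force: [-0.7, -1.5, -0.4]
opening: 57.6
gripper_force: 25.0
clock: 29.58
tcp_pos: [624.9, -69.6, 93.2]
ee_rot: [0.687, 0.727, -0.001, -0.002]
force: [-0.5, 0.3, -1.3]
opening: 57.7
gripper_force: 25.0
clock: 30.0
tcp_pos: [627.6, -69.7, 82.4]
ee_rot: [0.687, 0.726, 0.0, 0.001]
force: [-0.3, 0.1, -0.4]
opening: 57.3
gripper_force: 25.0
clock: 30.25
tcp_pos: [627.6, -69.4, 82.1]
ee_rot: [0.687, 0.727, 0.0, 0.0]
force: [-0.1, -0.6, -0.2]
opening: 57.5
gripper_force: 25.0
t 30.25 tcp [627.6 -69.4  82.1] q6 -0.25 shift tool cm [-0.04  0.06  3.26] after turn cm [-0.05  0.07  3.26] turn [0.001 0.    0.   ] F [-0.1 -0.6 -0.2] open 57.5
```

```bash

python3 -m inch '[{"gripper":0.5,"translation":[-0.05,0.06,0.5],"rot":[0,0,0]},{"gripper":0.5,"translation":[0,0,0.8],"rot":[0,0,0]},{"gripper":0.5,"translation":[0,0,0.8],"rot":[0,0,0]},{"gripper":0.5,"translation":[0,0,0.6],"rot":[0,0,0]},{"gripper":0.5,"translation":[0,0,0.3],"rot":[0,0,0]}]' 25
python3 -m inch '[{"gripper":0.5,"translation":[0,0,0.05],"rot":[0,0,0]},{"gripper":0.5,"translation":[0,0,0],"rot":[0,0,0]},{"gripper":0.5,"translation":[0,0,0],"rot":[0,0,0]},{"gripper":0.5,"translation":[0,0,0],"rot":[0,0,0]}]' 25
python3 -m inch '[{"gripper":0.5,"translation":[0,0,0.08],"rot":[0,0,0]},{"gripper":0.5,"translation":[0,0,0],"rot":[0,0,0]},{"gripper":0.5,"translation":[0,0,0],"rot":[0,0,0]}]' 25
python3 -m inch '[{"gripper":0.5,"translation":[0,0,0.06],"rot":[0,0,0]},{"gripper":0.5,"translation":[0,0,0],"rot":[0,0,0]},{"gripper":0.5,"translation":[0,0,0],"rot":[0,0,0]}]' 25
```

```text
clock: 30.67
tcp_pos: [626.6, -69.5, 49.4]
ee_rot: [0.687, 0.727, -0.001, -0.001]
force: [-10.0, 1.2, 25.1]
opening: 57.9
gripper_force: 25.0
clock: 31.0
tcp_pos: [627.9, -69.8, 51.0]
ee_rot: [0.687, 0.727, 0.0, 0.0]
force: [0.7, -0.3, -0.7]
opening: 57.7
gripper_force: 25.0
clock: 31.25
tcp_pos: [627.8, -69.7, 50.2]
ee_rot: [0.687, 0.727, 0.0, 0.0]
force: [0.0, -1.0, 0.2]
opening: 57.9
gripper_force: 25.0
clock: 31.5
tcp_pos: [627.8, -69.7, 49.6]
ee_rot: [0.687, 0.727, 0.0, 0.0]
force: [0.7, 0.3, -0.5]
opening: 57.7
gripper_force: 25.0
```

```bash

python3 -m inch '[{"gripper":0.5,"translation":[0,0,0.05],"rot":[0,0,0]},{"gripper":0.5,"translation":[0,0,0],"rot":[0,0,0]},{"gripper":0.5,"translation":[0,0,0],"rot":[0,0,0]}]' 25
python3 -m inch '[{"gripper":0.5,"translation":[0,0,0.05],"rot":[0,0,0]},{"gripper":0.5,"translation":[0,0,0],"rot":[0,0,0]},{"gripper":0.5,"translation":[0,0,0],"rot":[0,0,0]}]' 25
python3 -m inch '[{"gripper":0.85,"translation":[0,0,0],"rot":[0,0,0]},{"gripper":0.85,"translation":[0,0,0],"rot":[0,0,0]},{"gripper":0.85,"translation":[0,0,0],"rot":[0,0,0]},{"gripper":0.85,"translation":[0,0,0],"rot":[0,0,0]},{"gripper":0.85,"translation":[0,0,-0.5],"rot":[0,0,0]}]' 25
python3 -m inch '[{"gripper":1,"translation":[0,0,-2],"rot":[0,0,0]},{"gripper":1,"translation":[0,0,-3],"rot":[0,0,0]},{"gripper":1,"translation":[0,0,-3],"rot":[0,0,0]},{"gripper":1,"translation":[0,0,-1],"rot":[0,0,0]},{"gripper":1,"translation":[0,0,0],"rot":[0,0,0]}]' 20
python3 -m inch '[{"gripper":1,"translation":[0,0,0],"rot":[0,0,0]},{"gripper":1,"translation":[0,0,0],"rot":[0,0,0]},{"gripper":1,"translation":[0,0,0],"rot":[0,0,0]}]' 20
python3 -c "
from h import *
goal(611.9,250.9,90,-9.4)"
```

```text
clock: 31.75
tcp_pos: [627.8, -69.8, 49.4]
ee_rot: [0.687, 0.727, -0.0, -0.0]
force: [-3.1, 0.7, 5.8]
opening: 57.6
gripper_force: 25.0
clock: 32.0
tcp_pos: [627.8, -69.7, 49.4]
ee_rot: [0.687, 0.727, -0.0, 0.0]
force: [-4.4, 0.2, 9.4]
opening: 57.8
gripper_force: 25.0
clock: 32.42
tcp_pos: [626.9, -69.6, 52.3]
ee_rot: [0.687, 0.727, -0.001, -0.001]
force: [0.1, 0.2, -0.1]
opening: 78.6
gripper_force: 0.0
clock: 32.83
tcp_pos: [630.5, -70.3, 148.3]
ee_rot: [0.687, 0.727, 0.002, 0.003]
force: [0.5, 0.5, -0.2]
opening: 92.9
gripper_force: 0.0
clock: 33.08
tcp_pos: [626.4, -69.5, 141.0]
ee_rot: [0.687, 0.727, -0.001, -0.002]
force: [-0.8, 0.3, -0.9]
opening: 92.8
gripper_force: 0.0
t 33.08 tcp [626.4 -69.5 141. ] q6 -0.25 shift tool cm [32.07  0.36  5.13] after turn cm [31.37 -6.66  5.1 ] turn [-0.004 -0.001  0.22 ] F [-0.8  0.3 -0.9] open 92.8
```

```bash

python3 -m inch '[{"gripper":1,"translation":[4.01,0.03,0],"rot":[0,0,0]},{"gripper":1,"translation":[4.01,0.03,0],"rot":[0,0,0]},{"gripper":1,"translation":[4.01,0.03,0],"rot":[0,0,0]},{"gripper":1,"translation":[4.01,0.03,0],"rot":[0,0,0]},{"gripper":1,"translation":[4.01,0.03,0],"rot":[0,0,0]}]' 20
python3 -m inch '[{"gripper":1,"translation":[4.01,0.03,0],"rot":[0,0,0]},{"gripper":1,"translation":[4.01,0.03,0],"rot":[0,0,0]},{"gripper":1,"translation":[4.01,0.03,0],"rot":[0,0,0]},{"gripper":1,"translation":[0,0,0],"rot":[0,0,0.11]},{"gripper":1,"translation":[0,0,0],"rot":[0,0,0.11]}]' 20
python3 -m inch '[{"gripper":1,"translation":[0,0,1.5],"rot":[0,0,0]},{"gripper":1,"translation":[0,0,1.5],"rot":[0,0,0]},{"gripper":1,"translation":[0,0,0.5],"rot":[0,0,0]},{"gripper":1,"translation":[0,0,0],"rot":[0,0,0]},{"gripper":1,"translation":[0,0,0],"rot":[0,0,0]}]' 20
python3 -m inch '[{"gripper":1,"translation":[0,0,0],"rot":[0,0,0]},{"gripper":1,"translation":[0,0,0],"rot":[0,0,0]}]' 20
python3 -c "
from h import *
goal(611.9,250.8,35.5,-9.4)
c=env.camera('top');crop(c,288,140,462,245,4.5,'g7.png')"
```

```text
clock: 33.5
tcp_pos: [616.7, 132.0, 141.5]
ee_rot: [0.687, 0.726, -0.001, -0.001]
force: [0.8, 0.7, 0.7]
opening: 93.0
gripper_force: 0.0
clock: 33.92
tcp_pos: [610.4, 253.4, 141.2]
ee_rot: [0.763, 0.647, -0.001, -0.001]
force: [-0.2, -0.7, -0.0]
opening: 93.0
gripper_force: 0.0
clock: 34.33
tcp_pos: [611.5, 250.3, 107.4]
ee_rot: [0.763, 0.647, -0.001, -0.0]
force: [0.3, 0.8, -0.2]
opening: 93.1
gripper_force: 0.0
clock: 34.5
tcp_pos: [612.9, 250.7, 109.6]
ee_rot: [0.763, 0.647, 0.001, 0.0]
force: [-0.1, -0.4, 0.3]
opening: 93.0
gripper_force: 0.0
t 34.5 tcp [612.9 250.7 109.6] q6 0.48 shift tool cm [-0.02 -0.11  7.41] after turn cm [-0.01 -0.1   7.41] turn [ 0.001 -0.001 -0.   ] F [-0.1 -0.4  0.3] open 93.0
```

View pics/g7.png

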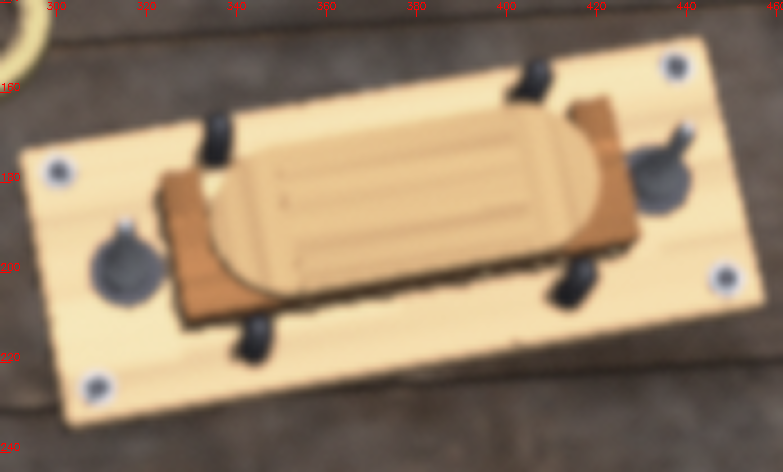

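```bash
python3 -c "
from h import *
c=env.camera('top')
w=world(c,(np.array([(205,228),(602,170),(290,296),(560,250),(265,150),(525,103)],float)+.5)/4.5-.5+[288,140],57)[:,:2]
print(w.round(1), (w[0]+w[1])/2, w[2:].mean(0), np.linalg.norm(w[0]-w[1]))"
python3 -m inch '[{"gripper":1,"translation":[0,-0.06,2.5],"rot":[0,0,0]},{"gripper":1,"translation":[0,0,2.4],"rot":[0,0,0]},{"gripper":1,"translation":[0,0,1.2],"rot":[0,0,0]},{"gripper":1,"translation":[0,0,0.6],"rot":[0,0,0]},{"gripper":1,"translation":[0,0,0.3],"rot":[0,0,0]}]' 20
python3 -m inch '[{"gripper":1,"translation":[0,0,0],"rot":[0,0,0]},{"gripper":1,"translation":[0,0,0],"rot":[0,0,0]},{"gripper":1,"translation":[0,0,0],"rot":[0,0,0]},{"gripper":1,"translation":[0,0,0],"rot":[0,0,0]}]' 20
python3 -c "
from h import *
goal(611.9,250.8,34.5,-9.4)"
```

```text
[[ 624.     5.4]
 [ 628.4 -145.5]
 [ 594.2  -22.5]
 [ 599.5 -124.9]
 [ 651.5  -20.8]
 [ 658.1 -120.8]] [626.22078018 -70.05109191] [625.80865901 -72.27711668] 151.05507983287194
clock: 35.02
tcp_pos: [611.0, 250.5, 37.6]
ee_rot: [0.763, 0.647, -0.001, -0.0]
force: [-0.1, 0.2, 0.7]
opening: 92.6
gripper_force: 0.0
clock: 35.35
tcp_pos: [612.6, 251.1, 40.0]
ee_rot: [0.763, 0.647, 0.001, 0.0]
force: [0.1, -0.4, 0.8]
opening: 93.5
gripper_force: 0.0
t 35.35 tcp [612.6 251.1  40. ] q6 0.48 shift tool cm [-0.04 -0.07  0.55] after turn cm [-0.04 -0.07  0.55] turn [ 0.002 -0.001  0.   ] F [ 0.1 -0.4  0.8] open 93.5
```

```bash

python3 -m inch '[{"gripper":1,"translation":[0,-0.06,0.45],"rot":[0,0,0]},{"gripper":0.2,"translation":[0,0,0],"rot":[0,0,0]},{"gripper":0.2,"translation":[0,0,0],"rot":[0,0,0]},{"gripper":0.2,"translation":[0,0,0],"rot":[0,0,0]},{"gripper":0.2,"translation":[0,0,0],"rot":[0,0,0]}]' 10
python3 -m inch '[{"gripper":0.2,"translation":[0,0,0],"rot":[0,0,0]},{"gripper":0.2,"translation":[0,0,0],"rot":[0,0,0]},{"gripper":0.2,"translation":[0,0,0],"rot":[0,0,0]},{"gripper":0.2,"translation":[0,0,0],"rot":[0,0,0]},{"gripper":0.2,"translation":[0,0,0],"rot":[0,0,0]}]' 10
python3 -m inch '[{"gripper":0.2,"translation":[0,0,0],"rot":[0,0,0]},{"gripper":0.2,"translation":[0,0,0],"rot":[0,0,0]},{"gripper":0.2,"translation":[0,0,0],"rot":[0,0,0]},{"gripper":0.2,"translation":[0,0,0],"rot":[0,0,0]},{"gripper":0.2,"translation":[0,0,0],"rot":[0,0,0]}]' 40
python3 -m inch '[{"gripper":0.2,"translation":[0,0,-0.5],"rot":[0,0,0]},{"gripper":0.2,"translation":[0,0,-2],"rot":[0,0,0]},{"gripper":0.2,"translation":[0,0,-3],"rot":[0,0,0]},{"gripper":0.2,"translation":[0,0,-3],"rot":[0,0,0]},{"gripper":0.2,"translation":[0,0,-3],"rot":[0,0,0]}]' 40
python3 -m inch '[{"gripper":0.2,"translation":[0,0,-1.5],"rot":[0,0,0]},{"gripper":0.2,"translation":[0,0,0],"rot":[0,0,0]},{"gripper":0.2,"translation":[0,0,0],"rot":[0,0,0]},{"gripper":0.2,"translation":[0,0,0],"rot":[0,0,0]}]' 40
python3 -c "
from h import *
goal(628.2,-69.9,120,3.2)"
```

```text
clock: 35.77
tcp_pos: [611.0, 250.8, 34.0]
ee_rot: [0.763, 0.647, -0.0, 0.0]
force: [-0.0, -0.1, 0.3]
opening: 71.2
gripper_force: 0.0
clock: 36.18
tcp_pos: [611.1, 250.9, 34.1]
ee_rot: [0.763, 0.647, 0.0, 0.0]
force: [-0.8, -0.1, -0.0]
opening: 37.4
gripper_force: 0.0
clock: 36.6
tcp_pos: [611.2, 250.9, 34.1]
ee_rot: [0.763, 0.647, 0.0, 0.0]
force: [1.1, 0.7, -0.9]
opening: 25.7
gripper_force: 40.0
clock: 37.02
tcp_pos: [609.9, 250.6, 149.2]
ee_rot: [0.763, 0.647, -0.001, -0.001]
force: [0.2, 0.8, -4.3]
opening: 25.6
gripper_force: 40.0
clock: 37.35
tcp_pos: [609.7, 250.5, 161.6]
ee_rot: [0.763, 0.647, -0.002, -0.001]
force: [-0.6, 0.0, -3.7]
opening: 25.6
gripper_force: 40.0
t 37.35 tcp [609.7 250.5 161.6] q6 0.48 shift tool cm [-31.3    7.06   4.19] after turn cm [-32.09   0.05   4.16] turn [-0.003  0.001 -0.22 ] F [-0.6  0.  -3.7] open 25.6
```

```bash

python3 -m inch '[{"gripper":0.2,"translation":[-2,0.5,0],"rot":[0,0,0]},{"gripper":0.2,"translation":[-3.9,0.86,0],"rot":[0,0,0]},{"gripper":0.2,"translation":[-3.9,0.86,0],"rot":[0,0,0]},{"gripper":0.2,"translation":[-3.9,0.86,0],"rot":[0,0,0]},{"gripper":0.2,"translation":[-3.9,0.86,0],"rot":[0,0,0]}]' 40
python3 -m inch '[{"gripper":0.2,"translation":[-3.9,0.86,0],"rot":[0,0,0]},{"gripper":0.2,"translation":[-3.9,0.86,0],"rot":[0,0,0]},{"gripper":0.2,"translation":[-3.9,0.86,0],"rot":[0,0,0]},{"gripper":0.2,"translation":[-2,0.44,0],"rot":[0,0,0]},{"gripper":0.2,"translation":[0,0,0],"rot":[0,0,-0.05]}]' 40
python3 -m inch '[{"gripper":0.2,"translation":[0,0,0],"rot":[0,0,-0.085]},{"gripper":0.2,"translation":[0,0,0],"rot":[0,0,-0.085]},{"gripper":0.2,"translation":[0,0,1],"rot":[0,0,0]},{"gripper":0.2,"translation":[0,0,1.5],"rot":[0,0,0]},{"gripper":0.2,"translation":[0,0,1],"rot":[0,0,0]}]' 40
python3 -m inch '[{"gripper":0.2,"translation":[0,0,0.4],"rot":[0,0,0]},{"gripper":0.2,"translation":[0,0,0],"rot":[0,0,0]},{"gripper":0.2,"translation":[0,0,0],"rot":[0,0,0]},{"gripper":0.2,"translation":[0,0,0],"rot":[0,0,0]},{"gripper":0.2,"translation":[0,0,0],"rot":[0,0,0]}]' 40
python3 -c "
from h import *
goal(628.2,-69.9,108,3.2)"
```

```text
clock: 37.77
tcp_pos: [619.2, 69.3, 160.8]
ee_rot: [0.762, 0.647, -0.002, -0.002]
force: [0.4, -0.1, -3.7]
opening: 25.8
gripper_force: 40.0
clock: 38.18
tcp_pos: [626.7, -74.5, 160.7]
ee_rot: [0.748, 0.664, -0.002, -0.001]
force: [-0.1, 0.3, -3.0]
opening: 25.5
gripper_force: 40.0
clock: 38.6
tcp_pos: [626.8, -68.9, 125.0]
ee_rot: [0.688, 0.726, -0.001, -0.002]
force: [0.0, 0.1, -4.2]
opening: 25.6
gripper_force: 40.0
clock: 39.02
tcp_pos: [629.3, -69.4, 126.1]
ee_rot: [0.687, 0.727, 0.0, 0.001]
force: [-0.0, 0.4, -3.3]
opening: 25.6
gripper_force: 40.0
t 39.02 tcp [629.3 -69.4 126.1] q6 -0.25 shift tool cm [-0.05 -0.11  1.81] after turn cm [-0.05 -0.11  1.81] turn [ 0.002  0.    -0.   ] F [-0.   0.4 -3.3] open 25.6
```

```bash

python3 -m inch '[{"gripper":0.2,"translation":[-0.05,-0.08,0.8],"rot":[0,0,0]},{"gripper":0.2,"translation":[0,0,0.8],"rot":[0,0,0]},{"gripper":0.2,"translation":[0,0,0.5],"rot":[0,0,0]},{"gripper":0.2,"translation":[0,0,0],"rot":[0,0,0]},{"gripper":0.2,"translation":[0,0,0],"rot":[0,0,0]}]' 40
python3 -m inch '[{"gripper":0.2,"translation":[0,0,0],"rot":[0,0,0]},{"gripper":0.2,"translation":[0,0,0],"rot":[0,0,0]},{"gripper":0.2,"translation":[0,0,0],"rot":[0,0,0]}]' 40
python3 -m inch '[{"gripper":0.2,"translation":[0,0,0.4],"rot":[0,0,0]},{"gripper":0.2,"translation":[0,0,0.4],"rot":[0,0,0]},{"gripper":0.2,"translation":[0,0,0.3],"rot":[0,0,0]},{"gripper":0.2,"translation":[0,0,0],"rot":[0,0,0]},{"gripper":0.2,"translation":[0,0,0],"rot":[0,0,0]}]' 40
python3 -c "
from h import *
goal(628.2,-69.9,69.1,3.2);print(env.read_state()['moment'])"
```

```text
clock: 39.43
tcp_pos: [627.1, -69.7, 103.0]
ee_rot: [0.687, 0.727, -0.0, -0.001]
force: [0.2, 0.5, -3.6]
opening: 26.1
gripper_force: 40.0
clock: 39.68
tcp_pos: [628.2, -69.9, 104.5]
ee_rot: [0.687, 0.727, 0.0, 0.0]
force: [-0.2, -0.0, -4.4]
opening: 25.9
gripper_force: 40.0
clock: 40.1
tcp_pos: [627.4, -69.8, 92.4]
ee_rot: [0.687, 0.727, -0.0, -0.0]
force: [-0.2, 0.2, -4.0]
opening: 25.8
gripper_force: 40.0
t 40.1 tcp [627.4 -69.8  92.4] q6 -0.25 shift tool cm [-0.02  0.08  2.33] after turn cm [-0.02  0.08  2.33] turn [-0.001 -0.     0.   ] F [-0.2  0.2 -4. ] open 25.8
[-0.00208803  0.04105788 -0.04424738]
```

Underside is at about 80 mm, below the dowel tips, with no side force. Go on down.

```bash

python3 -m inch '[{"gripper":0.2,"translation":[0,0.04,0.4],"rot":[0,0,0]},{"gripper":0.2,"translation":[0,0,0.5],"rot":[0,0,0]},{"gripper":0.2,"translation":[0,0,0.5],"rot":[0,0,0]},{"gripper":0.2,"translation":[0,0,0.3],"rot":[0,0,0]},{"gripper":0.2,"translation":[0,0,0.1],"rot":[0,0,0]}]' 40
python3 -m inch '[{"gripper":0.2,"translation":[0,0,0],"rot":[0,0,0]},{"gripper":0.2,"translation":[0,0,0],"rot":[0,0,0]},{"gripper":0.2,"translation":[0,0,0],"rot":[0,0,0]},{"gripper":0.2,"translation":[0,0,0],"rot":[0,0,0]}]' 40
python3 -m inch '[{"gripper":0.2,"translation":[0,0,0.2],"rot":[0,0,0]},{"gripper":0.2,"translation":[0,0,0.1],"rot":[0,0,0]},{"gripper":0.2,"translation":[0,0,0],"rot":[0,0,0]},{"gripper":0.2,"translation":[0,0,0],"rot":[0,0,0]},{"gripper":0.2,"translation":[0,0,0],"rot":[0,0,0]}]' 40
```

```text
clock: 40.52
tcp_pos: [627.5, -69.7, 73.7]
ee_rot: [0.687, 0.727, -0.0, -0.001]
force: [-0.5, 0.6, -4.0]
opening: 25.9
gripper_force: 40.0
clock: 40.85
tcp_pos: [628.5, -69.9, 75.4]
ee_rot: [0.687, 0.727, 0.0, 0.0]
force: [0.6, -0.3, -3.8]
opening: 25.4
gripper_force: 40.0
clock: 41.27
tcp_pos: [628.2, -69.8, 72.0]
ee_rot: [0.687, 0.727, -0.0, -0.0]
force: [-0.4, 0.5, -4.0]
opening: 25.8
gripper_force: 40.0
```

```bash

python3 -m inch '[{"gripper":0.2,"translation":[0,0,0.1],"rot":[0,0,0]},{"gripper":0.2,"translation":[0,0,0.1],"rot":[0,0,0]},{"gripper":0.2,"translation":[0,0,0],"rot":[0,0,0]},{"gripper":0.2,"translation":[0,0,0],"rot":[0,0,0]}]' 40
python3 -m inch '[{"gripper":0.2,"translation":[0,0,0.07],"rot":[0,0,0]},{"gripper":0.2,"translation":[0,0,0],"rot":[0,0,0]},{"gripper":0.2,"translation":[0,0,0],"rot":[0,0,0]}]' 40
python3 -m inch '[{"gripper":0.2,"translation":[0,0,0.05],"rot":[0,0,0]},{"gripper":0.2,"translation":[0,0,0],"rot":[0,0,0]},{"gripper":0.2,"translation":[0,0,0],"rot":[0,0,0]}]' 40
```

```text
clock: 41.6
tcp_pos: [628.1, -69.8, 69.9]
ee_rot: [0.687, 0.727, -0.0, -0.0]
force: [0.0, -0.6, -4.1]
opening: 25.6
gripper_force: 40.0
clock: 41.85
tcp_pos: [628.2, -69.8, 69.3]
ee_rot: [0.687, 0.727, -0.0, -0.0]
force: [0.1, -0.0, -4.6]
opening: 25.8
gripper_force: 40.0
clock: 42.1
tcp_pos: [628.4, -69.8, 69.1]
ee_rot: [0.687, 0.727, 0.0, 0.0]
force: [-0.8, 0.2, -2.7]
opening: 26.2
gripper_force: 40.0
```

Contact is just beginning at the expected height. Press slightly, release, move away and look.

```bash

python3 -m inch '[{"gripper":0.2,"translation":[0,0,0.05],"rot":[0,0,0]},{"gripper":0.2,"translation":[0,0,0],"rot":[0,0,0]},{"gripper":0.2,"translation":[0,0,0],"rot":[0,0,0]}]' 40
python3 -m inch '[{"gripper":0.6,"translation":[0,0,0],"rot":[0,0,0]},{"gripper":0.6,"translation":[0,0,0],"rot":[0,0,0]},{"gripper":0.6,"translation":[0,0,0],"rot":[0,0,0]},{"gripper":0.6,"translation":[0,0,0],"rot":[0,0,0]},{"gripper":0.6,"translation":[0,0,0],"rot":[0,0,0]}]' 20
python3 -m inch '[{"gripper":0.6,"translation":[0,0,-1],"rot":[0,0,0]},{"gripper":0.6,"translation":[0,0,-2],"rot":[0,0,0]},{"gripper":0.6,"translation":[0,0,-3],"rot":[0,0,0]},{"gripper":0.6,"translation":[0,0,-3],"rot":[0,0,0]},{"gripper":0.6,"translation":[0,0,-2],"rot":[0,0,0]}]' 20
python3 -m inch '[{"gripper":0.6,"translation":[3.5,-1,0],"rot":[0,0,0]},{"gripper":0.6,"translation":[3.5,-1,0],"rot":[0,0,0]},{"gripper":0.6,"translation":[3.5,-1,0],"rot":[0,0,0]},{"gripper":0.6,"translation":[3.5,-1,0],"rot":[0,0,0]},{"gripper":0.6,"translation":[3.5,-1,0],"rot":[0,0,0]}]' 20
python3 -m inch '[{"gripper":0.6,"translation":[3.5,-1,0],"rot":[0,0,0]},{"gripper":0.6,"translation":[3.5,-1,0],"rot":[0,0,0]},{"gripper":0.6,"translation":[3.5,-1,0],"rot":[0,0,0]},{"gripper":0.6,"translation":[0,0,0],"rot":[0,0,0]},{"gripper":0.6,"translation":[0,0,0],"rot":[0,0,0]}]' 20
python3 - <<'E'
from h import *
crop(env.camera('top'),288,130,468,240,4,'a.png'); crop(env.camera('side'),235,130,335,240,4,'b.png')
a=cv2.imread('pics/a.png');b=cv2.imread('pics/b.png')
a=cv2.resize(a,None,fx=.55,fy=.55); o=np.zeros((max(a.shape[0],b.shape[0]),a.shape[1]+b.shape[1],3),np.uint8); o[:a.shape[0],:a.shape[1]]=a; o[:b.shape[0],a.shape[1]:]=b
cv2.imwrite('pics/final.png',o); print(o.shape)
E
```

```text
clock: 42.35
tcp_pos: [628.4, -69.8, 69.1]
ee_rot: [0.687, 0.727, 0.0, 0.0]
force: [-4.1, 1.3, 4.3]
opening: 25.8
gripper_force: 40.0
clock: 42.77
tcp_pos: [628.3, -69.8, 68.2]
ee_rot: [0.687, 0.727, 0.0, 0.0]
force: [-0.1, 0.3, 0.6]
opening: 53.2
gripper_force: 0.0
clock: 43.18
tcp_pos: [629.3, -70.0, 182.5]
ee_rot: [0.687, 0.727, 0.001, 0.002]
force: [0.7, -0.3, 1.1]
opening: 55.7
gripper_force: 0.0
clock: 43.6
tcp_pos: [568.0, 103.5, 179.4]
ee_rot: [0.687, 0.726, 0.0, 0.0]
force: [0.1, 0.2, 0.2]
opening: 55.9
gripper_force: 0.0
clock: 44.02
tcp_pos: [532.2, 207.1, 179.2]
ee_rot: [0.686, 0.728, 0.0, 0.0]
force: [0.0, -0.0, 0.3]
opening: 55.8
gripper_force: 0.0
(440, 796, 3)
```

View pics/final.png

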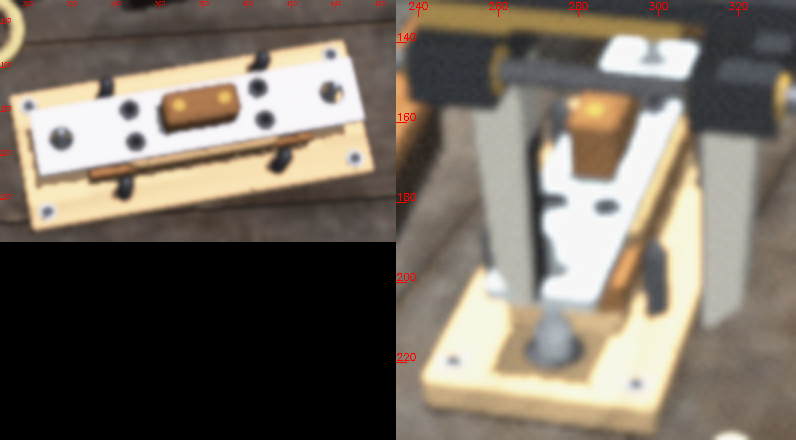

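The final pictures show the plate lying flat on the stack, with a dowel in each hole (top view, at (62,138) and (331,92)) and the gripper well clear. I'm handing it in.

```bash
python3 -c "
from rig import env
print(env.job_done())"
```

```text
the job is handed in; nothing more can be done
None
```

The jig is loaded and handed in at about 44 s on the robot's clock: spoil board, slotted rail and face strip are stacked centred to within about 1 mm, and the bush plate lies flat on the strip over both dowels, with the gripper open and clear; the verdict was not shown.

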